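# Roll the cap strips home on a 96-well plate

### The job

Take the hand roller out of its stand, set it down on the bench mat so that you can take it by its handle, and roll it from one end of the plate to the other over the blue cap strips, with firm, even pressure, until all twelve are fully home. Press with the turning roller only, bearing down no harder than about 20 N so that the plate is not overloaded. Then lay the roller down on the bench mat, let it go, and leave the other things on the bench where they stand.

Things in the scene. Friction and masses are not known exactly. Their poses are not given: they have to be found in the camera images.
- roller_axle (a point): Hand roller, 140 mm long, about 240 g: cream rubber barrel (36 mm diameter, 84 mm long) on a one-sided bent steel wire frame with a red handle. This point is the barrel's centre. Axes: y along the axle, z along the handle from its butt to the barrel. The 7 mm wire leaves the barrel's +y end (y 48 mm), runs to x -22, z -22 mm, then across to the handle at y 0; the -y end of the barrel is free all round.
- roller_grip (a point): Point on the centre line of the roller's red handle, 76 mm from the butt, where to hold it for rolling: at (-22, 0, -44) mm from roller_axle, same axes. The handle is straight, 22 mm (x) by 24 mm (y) by 92 mm (z) and flat-sided; its upper end is 6 mm below the wire's cross piece.
- roller: The whole roller; origin at the centre of the handle's butt, axes as roller_axle (which is at x 22, z 120 mm). At the start it stands handle down in the stand, z up, only wire and barrel showing. Lying on barrel and butt with its x axis down (handle offset upwards), the handle slopes down 15 degrees to the butt.
- barrel (a joint): Angle of the barrel about the axle in its frame (rad, no stops, only its change matters). Plain bearing with about 0.03 Nm of friction: with the barrel held still the hanging handle keeps its angle, but swings round the barrel when its butt is dragged along or pushed.
- stand: Dark grey roller stand, screwed down: a 90 x 100 x 6 mm foot and an upright square pocket, 41 x 43 mm outside, 100 mm high, bore 25 x 27 mm with its floor 6 mm up, holding the roller's whole handle. Origin under the centre of the foot, z up; axes parallel to the roller's at the start.
- block: Aluminium block, 134 x 92 x 22 mm, fixed to the bench, with a white 96-well plate (126 x 84 mm) standing in it. Origin under its centre on the bench, x along the long side, z up. On the plate lie strip1 to strip12 side by side along x at 9 mm pitch (strip1 at x -49.5 mm, strip12 at +49.5 mm): a flat blue cover 108 mm (x) by 74 mm (y).
- block_top (a point): Centre of the block's top face, 22 mm above the bench, axes as the block. Plates are low or tall, and how high this one stands in the block is not measured (find it by touch): with the strips fully home their tops are 16 to 34 mm above this point, up to 4 mm more before. The plate does not give under the roller.
- mat: Thin grey-blue rubber bench mat, 260 x 160 x 3 mm, fixed; origin under its centre, x along its long side.
- tipbox: Bystander: closed pipette tip box, orange below, cream lid, 80 x 118 x 67 mm.
- bottle: Bystander: amber reagent jar with blue cap, 60 mm diameter, 120 mm high.
- tuberack: Bystander: green tube rack, 60 x 120 mm, 30 mm high, 52 mm with its capped tubes.
- strip1 (a joint): Cap strip 1 of 12 (blue, 8 caps, 8 x 74 mm, long side along the block's y, centre at block x -49.5 mm): how far it is pushed down, 0 = standing 4 mm proud, 0.004 = fully home. It moves straight down as one piece under about 5 N and stays; the barrel may bear on two or three strips at once where it is left.
- strip2 (a joint): Cap strip 2 of 12 (blue, 8 caps, 8 x 74 mm, long side along the block's y, centre at block x -40.5 mm): how far it is pushed down, 0 = standing 4 mm proud, 0.004 = fully home. It moves straight down as one piece under about 5 N and stays; the barrel may bear on two or three strips at once where it is left.
- strip3 (a joint): Cap strip 3 of 12 (blue, 8 caps, 8 x 74 mm, long side along the block's y, centre at block x -31.5 mm): how far it is pushed down, 0 = standing 4 mm proud, 0.004 = fully home. It moves straight down as one piece under about 5 N and stays; the barrel may bear on two or three strips at once where it is left.
- strip4 (a joint): Cap strip 4 of 12 (blue, 8 caps, 8 x 74 mm, long side along the block's y, centre at block x -22.5 mm): how far it is pushed down, 0 = standing 4 mm proud, 0.004 = fully home. It moves straight down as one piece under about 5 N and stays; the barrel may bear on two or three strips at once where it is left.
- strip5 (a joint): Cap strip 5 of 12 (blue, 8 caps, 8 x 74 mm, long side along the block's y, centre at block x -13.5 mm): how far it is pushed down, 0 = standing 4 mm proud, 0.004 = fully home. It moves straight down as one piece under about 5 N and stays; the barrel may bear on two or three strips at once where it is left.
- strip6 (a joint): Cap strip 6 of 12 (blue, 8 caps, 8 x 74 mm, long side along the block's y, centre at block x -4.5 mm): how far it is pushed down, 0 = standing 4 mm proud, 0.004 = fully home. It moves straight down as one piece under about 5 N and stays; the barrel may bear on two or three strips at once where it is left.
- strip7 (a joint): Cap strip 7 of 12 (blue, 8 caps, 8 x 74 mm, long side along the block's y, centre at block x +4.5 mm): how far it is pushed down, 0 = standing 4 mm proud, 0.004 = fully home. It moves straight down as one piece under about 5 N and stays; the barrel may bear on two or three strips at once where it is left.
- strip8 (a joint): Cap strip 8 of 12 (blue, 8 caps, 8 x 74 mm, long side along the block's y, centre at block x +13.5 mm): how far it is pushed down, 0 = standing 4 mm proud, 0.004 = fully home. It moves straight down as one piece under about 5 N and stays; the barrel may bear on two or three strips at once where it is left.
- strip9 (a joint): Cap strip 9 of 12 (blue, 8 caps, 8 x 74 mm, long side along the block's y, centre at block x +22.5 mm): how far it is pushed down, 0 = standing 4 mm proud, 0.004 = fully home. It moves straight down as one piece under about 5 N and stays; the barrel may bear on two or three strips at once where it is left.
- strip10 (a joint): Cap strip 10 of 12 (blue, 8 caps, 8 x 74 mm, long side along the block's y, centre at block x +31.5 mm): how far it is pushed down, 0 = standing 4 mm proud, 0.004 = fully home. It moves straight down as one piece under about 5 N and stays; the barrel may bear on two or three strips at once where it is left.
- strip11 (a joint): Cap strip 11 of 12 (blue, 8 caps, 8 x 74 mm, long side along the block's y, centre at block x +40.5 mm): how far it is pushed down, 0 = standing 4 mm proud, 0.004 = fully home. It moves straight down as one piece under about 5 N and stays; the barrel may bear on two or three strips at once where it is left.
- strip12 (a joint): Cap strip 12 of 12 (blue, 8 caps, 8 x 74 mm, long side along the block's y, centre at block x +49.5 mm): how far it is pushed down, 0 = standing 4 mm proud, 0.004 = fully home. It moves straight down as one piece under about 5 N and stays; the barrel may bear on two or three strips at once where it is left.
Things that resemble listed ones, but are neither listed nor needed, are in the scene too. Several things look just like the block: the one meant starts farthest to the robot's right.

How it is judged (in metres and radians):
On the way, in this order (a step that is already met when the one before it is completed fails the run):
1. the roller has been set down on the bench mat and let go, to be taken again by its handle (x of roller_axle in the frame of mat between -0.135 and 0.135 m and y of roller_axle in the frame of mat between -0.085 and 0.085 m and x of roller_grip in the frame of mat between -0.135 and 0.135 m and y of roller_grip in the frame of mat between -0.085 and 0.085 m and height (world z) of roller_axle below 0.042 m and height (world z) of roller_grip below 0.045 m and contact force between the fingers and roller below 0.05 N), for 0.1 s.
2. the roller, held by its handle, rolls under pressure (its barrel turns) over the strips at one end of the plate (contact force between the fingers and roller_c0 above 1 N and contact force between barrel_c0 and block above 3 N and (velocity of joint barrel above 0.3 rad/s or velocity of joint barrel below -0.3 rad/s) and (x of roller_axle in the frame of block above 0.025 m or x of roller_axle in the frame of block below -0.025 m)), for 0.1 s.
3. it rolls under pressure across the middle strips (contact force between the fingers and roller_c0 above 1 N and contact force between barrel_c0 and block above 3 N and (velocity of joint barrel above 0.3 rad/s or velocity of joint barrel below -0.3 rad/s) and x of roller_axle in the frame of block between -0.015 and 0.015 m), for 0.1 s.
4. it rolls under pressure over the strips at an end (all of step 2), for 0.1 s.
At the end, for the whole second after the job is handed in: All twelve cap strips are at least 3 of their 4 mm down; the roller lies flat, at rest and let go on the bench mat (barrel centre and grip point over the mat, to within 5 mm beyond its edge; barrel centre below 42 mm and grip point below 45 mm) (all of step 1 and value of joint each of strip1, strip2, strip3, strip4, strip5, strip6, strip7, strip8, strip9, strip10, strip11, strip12 above 0.003 m and linear speed of roller below 0.02 m/s); the robot touches nothing.
It fails at once if the plate is overloaded: the roller bears on it with more than 30 N (contact force between roller and block above 30 N).
It fails at once if the fingers or the arm themselves press on the plate or its cap strips (contact force between any of the fingers, the arm and block above 2 N).
It fails at once if the roller is pressed on the caps while the fingers grip its barrel (contact force between the fingers and barrel_c0 above 1 N and contact force between roller and block above 2 N).
It fails at once if the roller is dropped or thrown (contact force between the fingers and roller below 0.05 N and linear speed of roller above 0.7 m/s).
It fails at once if the tip box, the jar or the tube rack is pushed by more than 20 mm or knocked over (distance of any of tipbox, bottle, tuberack from where it was at the start of the episode above 0.02 m or angle between any of tipbox, bottle, tuberack's own z axis and vertical above 0.35 rad).
It also fails if it takes over 72 s, if anything falls off the work surface, if the arm or the gripper's body presses on something with over 40 N, if the wrist force passes 120 N, or if a joint passes its speed limit or range.

### The arm

A 6-joint arm with a two-finger parallel gripper is mounted at the origin on the work surface. World frame = base frame: x ahead of the robot, y to its left, z up, the work surface at z = 0. Lengths are in mm, angles in rad, forces in N, time in s.
With the tool pointing down it reaches from about 400 to 825 mm from the base axis. Payload 7 kg.
Tool frame: the origin (TCP) lies on the centre line of the jaws, within the pads' length; the fingertips stand 14 mm ahead of it and the grasp point (between the pads) lies 5 mm behind it (env.nose_length is the distance from the TCP to the fingertips, in mm); y points along the fingers, z is the direction in which the jaws open and shut, and the axes are right-handed (so a half turn about y gives the same grasp; the last joint's range is limited). The gripper opens to 88 mm and grips with 3 to 60 N. Pads are 19 mm wide; open, the fingers measure 130 mm over their backs; the gripper's body (78 mm by 193 mm) begins 47 mm behind the grasp point.
Start: joints at [-0.835, 0.359, 0.012, 0, -1.224, -0.288], TCP at [292.235, -608.436, 240.561] pointing down, gripper open.
Joint ranges: [-3.07, 3.07], [-1.43, 2.12], [-1.02, 1.25], [-3.03, 1.67], [-3.05, -0], [-3.03, 3.03]. Speed limits (rad/s): [2.39, 2.39, 3.01, 3.14, 3.14, 3.14].

### API

Orientations are given as a unit quaternion [x, y, z, w].
In Python, from workcell import readout, vision, env gives the robot as it stands.
- The arm moves only by the tool step_arm, never from a script. Its argument "series" is one flat list of numbers, 7 for each row, row after row: the shift along the world's x, y, z in mm, then the turn, a rotation vector about the world's x, y, z in degrees, then the closure, from 0 (fully open) to 1 (shut). A call has 1 to 20 rows; each row is the pose to reach, as a shift and turn from the pose commanded when the call began; what a row does not reach only later rows make up. A row lasts 1/12 s, in which the tool goes at most 41.7 mm and 7.16 degrees, less where a joint would pass 70% of its speed; a pose out of reach is approached as far as the arm can. A call with a gripper value outside its range is refused whole. The fingers move at their own pace and stop on an object; "force" is the grip in N (left out, the last holds). Time passes only in rows, so rows that repeat a pose let the fingers close. It gives the time, the measured TCP pose, the force and the opening at its end, in the units of the state.
- readout.get_state(): the state, without advancing time (a new reading comes with each control period).
- vision.grab_frame(name): name is "scene" or "top"; returns (picture, depth): 400x640x3 uint8, red, green, blue; 400x640 float32, mm along the optical axis (not along the pixel's ray), 0 where there is no reading.
- vision.camera_params(name): a dict with "K" (3x3 intrinsics, pixels), "k1" (the pictures are not rectified: a ray, as slopes to the right and down, at radius r is drawn at 1 + k1 r^2 times it, then the intrinsics apply), "world_from_camera" (4x4, takes a point from camera to world coordinates). Camera axes: x right, y down, z forward; pixel columns grow to the right and rows downward; lengths in mm; the calibration is good to about 2 mm. A picture is of the moment at which its call begins. camera_params takes no time and is no camera call.
- env.close_job(): hands the job in, once; it reports no verdict.
The state is a dict: "time_s": time; "joints": joint angles; "qvel": joint speeds; "joint_efforts": joint torques, N m; "ee_pos": TCP position; "tool_rot": TCP orientation; "ft_force": force on the tool from outside, world axes, zero at the start; "moment": the same for the moment, N m; "finger_gap": finger opening in mm.
Only numpy, scipy, OpenCV 4.12 (cv2) and the standard library are available. Lean on these libraries where they do the work, as an engineer would, in place of code of your own. Each camera call takes 0.05 s, during which the arm holds its last target.

## Working session

There is one attempt and no reset: what is moved stays moved. The work goes in short steps, Python scripts to look and compute and a tool call to move; the robot and the scene stay as the last step left them, time stands still between calls to the robot, and variables do not carry over. Pictures are saved under pics/ and viewed, and the job is handed in when it is done.

Besides the shell and the picture viewer there is one more tool, called after "Emit:" as a command line: name --argument value ..., lists and objects as JSON in quotes. step_arm: Moves the arm, as the interface text tells. Its arguments: {"type":"object","properties":{"series":{"type":"array"},"force":{"type":"number"}},"required":["series"]}

```bash
mkdir -p pics; ls; python3 - <<'E'
from workcell import readout, vision, env
import cv2,numpy as np
print(readout.get_state())
for n in("scene","top"):
    p,d=vision.grab_frame(n); cv2.imwrite(f"pics/{n}0.png",p[:,:,::-1]); np.save(f"{n}0.npy",d); np.save(f"{n}0p.npy",p)
    print(n,vision.camera_params(n))
E
```

```text
pics
{'time_s': 0.0, 'joints': array([-8.34931396e-01,  3.59365734e-01,  1.10545639e-02, -3.62180845e-04,
       -1.22406127e+00, -2.88116171e-01]), 'qvel': array([-0.00150544, -0.00127668, -0.00020248,  0.00081609, -0.00010923,
        0.00044717]), 'joint_efforts': array([-1.31945813e-03, -5.82716024e+01,  2.93043441e+01,  6.99675992e+00,
        6.81476711e-03, -1.40722004e-04]), 'ee_pos': array([ 292.02679684, -608.05070384,  239.63228967]), 'tool_rot': array([-0.68892535, -0.15677343,  0.15710952,  0.69001489]), 'ft_force': array([-0.02591611, -0.18523894,  1.01272302]), 'moment': array([ 0.02145454, -0.08070588,  0.05402182]), 'finger_gap': 87.9514488093461}
scene {'K': array([[408.66019209,   0.        , 316.69994957],
       [  0.        , 408.66019209, 201.34264017],
       [  0.        ,   0.        ,   1.        ]]), 'k1': -0.055398147840954204, 'world_from_camera': array([[ 2.71949971e-01,  5.51160862e-01, -7.88837700e-01,
         1.47859972e+03],
       [ 9.62211728e-01, -1.67539700e-01,  2.14660286e-01,
        -1.43436197e+02],
       [-1.38492837e-02, -8.17405746e-01, -5.75895862e-01,
         7.64375370e+02],
       [ 0.00000000e+00,  0.00000000e+00,  0.00000000e+00,
         1.00000000e+00]])}
top {'K': array([[465.00833627,   0.        , 320.72121305],
       [  0.        , 465.00833627, 196.40197047],
       [  0.        ,   0.        ,   1.        ]]), 'k1': -0.12762737167779786, 'world_from_camera': array([[ 6.41103249e-03, -9.89997070e-01,  1.40942188e-01,
         4.18795471e+02],
       [-9.99950687e-01, -7.41583997e-03, -6.60514437e-03,
         9.37314013e+01],
       [ 7.58427829e-03, -1.40892892e-01, -9.89995794e-01,
         1.20899717e+03],
       [ 0.00000000e+00,  0.00000000e+00,  0.00000000e+00,
         1.00000000e+00]])}
```

View pics/scene0.png

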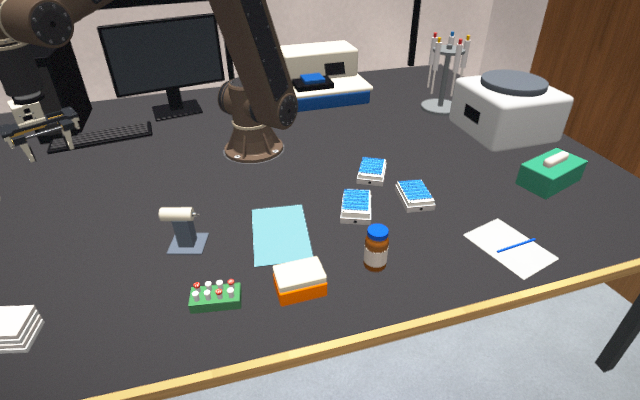

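View pics/top0.png

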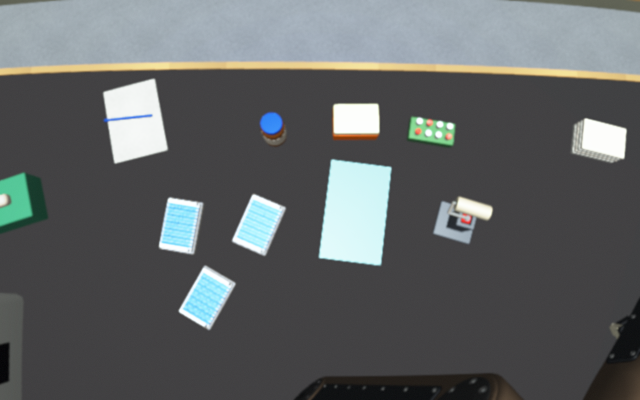

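The top view shows the mat at about (355,212), the stand with its roller at (460,215), and three blocks at (181,226), (207,297) and (259,224). The right-most one, at (259,224), is the one meant. I'll measure these from point clouds.

```bash
cat > h.py <<'E'
import numpy as np,cv2
from workcell import readout, vision, env
def cloud(n,d):
    c=vision.camera_params(n); K=c["K"];T=c["world_from_camera"]
    v,u=np.mgrid[0:400,0:640]
    p=cv2.undistortPoints(np.stack([u,v],-1).reshape(-1,1,2).astype(float),K,np.array([c["k1"],0,0,0,0])).reshape(400,640,2)
    P=np.dstack([p[...,0]*d,p[...,1]*d,d])
    W=P@T[:3,:3].T+T[:3,3]; W[d==0]=np.nan
    return W
def proj(n,X):
    c=vision.camera_params(n);T=np.linalg.inv(c["world_from_camera"])
    r=cv2.Rodrigues(T[:3,:3])[0]
    return cv2.projectPoints(np.atleast_2d(X).astype(float),r,T[:3,3],c["K"],np.array([c["k1"],0,0,0,0]))[0].reshape(-1,2)
def rect(xy):
    return cv2.minAreaRect(xy.astype(np.float32))
E
python3 - <<'E'
from h import *
for n in("top","scene"):
    d=np.load(n+"0.npy");p=np.load(n+"0p.npy").astype(int);W=cloud(n,d)
    R,G,B=p[...,0],p[...,1],p[...,2];z=W[...,2]
    # table z
    blk=(p.sum(2)<120)&(abs(z)<30); print(n,"table z",np.nanmedian(z[blk]))
    x,y=W[...,0],W[...,1]
    # mat: fit
    mat=(G>B*0.9)&(G>150)&(R<G*0.85)&(abs(z)<15)
    k,l,st,ce=cv2.connectedComponentsWithStats(mat.astype(np.uint8))
    i=1+np.argmax(st[1:,4]);m=l==i
    print("mat",rect(W[m][:,:2]),np.median(z[m]))
    # blocks: z clusters 15..70
    reg=(z>12)&(z<75)&(x>250)&(x<700)&(y>0)&(y<520)
    k,l,st,ce=cv2.connectedComponentsWithStats(reg.astype(np.uint8))
    for i in range(1,k):
        if st[i,4]>150:
            m=l==i; print("obj",ce[i].round(),st[i,4],rect(W[m][:,:2]),np.nanpercentile(z[m],[5,50,95]))
            bl=m&(B>170)&(R<140)
            if bl.sum()>100: print("   blue",rect(W[bl][:,:2]),np.nanpercentile(z[bl],[5,25,50,75,95]))
    reg=(z>3)&(z<200)&(x>300)&(x<650)&(y>-400)&(y<-80)
    k,l,st,ce=cv2.connectedComponentsWithStats(reg.astype(np.uint8))
    for i in range(1,k):
        if st[i,4]>150:
            m=l==i; print("R",ce[i].round(),st[i],rect(W[m][:,:2]),np.nanpercentile(z[m],[5,50,95]))
    a=cv2.imread(f"pics/{n}0.png")
    if n=="top": cv2.imwrite("pics/c1.png",cv2.resize(a[180:260,420:510],None,fx=8,fy=7,interpolation=2)); cv2.imwrite("pics/c2.png",cv2.resize(a[185:265,220:300],None,fx=7,fy=7,interpolation=2))
    else: cv2.imwrite("pics/c3.png",cv2.resize(a[190:270,150:230],None,fx=7,fy=7,interpolation=2))
E
```

```text
top table z nan
mat ((552.4508666992188, -5.215675354003906), (164.3992462158203, 264.58929443359375), 83.16586303710938) 1.1883925753921858
obj [259. 224.] 1848 ((514.4953002929688, 245.722412109375), (93.37947082519531, 135.003662109375), 67.90995025634766) [19.98498213 43.49547526 48.38939435]
obj [181. 226.] 1821 ((509.83575439453125, 445.7679443359375), (93.85269165039062, 134.37965393066406), 80.79196166992188) [19.71140235 38.51194354 43.65073331]
   blue ((509.66558837890625, 446.016845703125), (66.76932525634766, 99.16075897216797), 81.95535278320312) [36.78246928 38.83250282 40.69451932 42.33175101 44.98156078]
obj [207. 297.] 1908 ((329.0074157714844, 373.6451721191406), (93.80872344970703, 134.553466796875), 61.72174835205078) [19.40052341 38.73942642 43.91963415]
   blue ((324.8597412109375, 374.8085021972656), (68.52986907958984, 92.51139831542969), 61.22024917602539) [36.63658847 39.18507357 40.67417907 42.52668557 44.38767676]
R [461. 218.] [ 433  197   59   47 1507] ((531.0409545898438, -284.6705322265625), (132.43524169921875, 116.53447723388672), 75.85220336914062)
[... 545 characters left out ...]
.] 859 ((514.4202880859375, 446.4195861816406), (95.25332641601562, 135.09092712402344), 81.68416595458984) [15.81242339 38.11123342 42.48405247]
   blue ((512.7222290039062, 447.8196105957031), (87.28548431396484, 110.69063568115234), 78.18694305419922) [37.64957758 39.40690682 40.43387907 41.43005959 42.90190492]
obj [356. 205.] 922 ((518.900390625, 242.28131103515625), (90.57823944091797, 136.6184539794922), 68.04073333740234) [17.56016628 43.76565727 47.60347552]
   blue ((511.8909606933594, 243.55584716796875), (77.42654418945312, 116.53070831298828), 67.50126647949219) [43.27755045 44.47647311 45.50271414 46.48953738 48.15547201]
R [183. 231.] [ 159  208   50   47 1420] ((487.42767333984375, -250.2975616455078), (110.65406799316406, 192.796630859375), 64.97980499267578) [  3.84319999  57.17045601 141.89656829]
  return np.nanmean(a, axis, out=out, keepdims=keepdims)
```

```bash
python3 - <<'E'
import cv2,numpy as np
a=[cv2.imread(f"pics/c{i}.png") for i in(1,2,3)]
a=[cv2.resize(i,(390,390)) for i in a]
cv2.imwrite("pics/cc.png",np.vstack([np.hstack(a[:2]),])) ; cv2.imwrite("pics/cd.png",a[2])
E
```

```text
(no output)
```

View pics/cc.png

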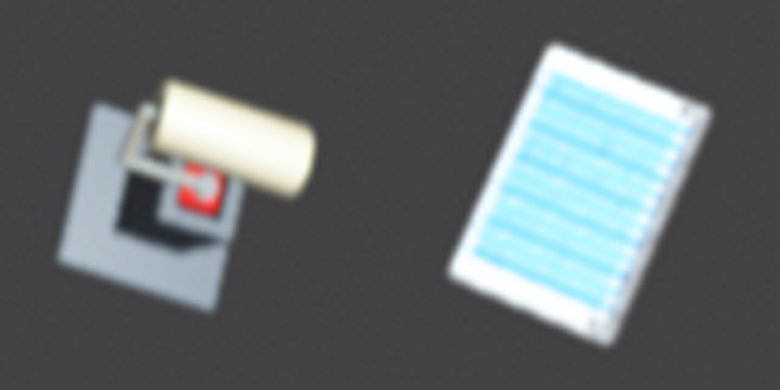

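View pics/cd.png

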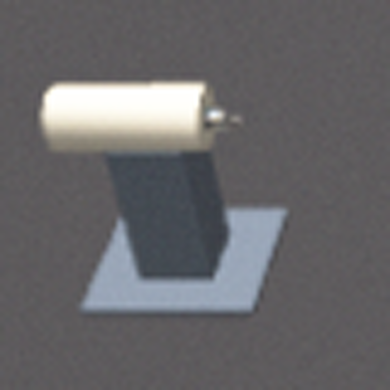

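```bash
python3 - <<'E'
from h import *
for n in("top","scene"):
    d=np.load(n+"0.npy");p=np.load(n+"0p.npy").astype(int);W=cloud(n,d)
    R,G,B=p[...,0],p[...,1],p[...,2];x,y,z=W[...,0],W[...,1],W[...,2]
    m=(x>300)&(x<650)&(y>-400)&(y<-80)
    b=m&(z>112)&(R>150)&(G>R*0.8)
    P=W[b]; c=P.mean(0);u,s,v=np.linalg.svd(P-c,full_matrices=False)
    a=v[0]*np.sign(v[0][1]); t=(P-c)@a; r=rect(P[:,:2])
    # fit cylinder axis r=18
    from scipy.optimize import least_squares
    def f(q):
        a=np.array([np.sin(q[0]),np.cos(q[0]),0]);o=np.array([q[1],q[2],q[3]])
        D=P-o;D=D-np.outer(D@a,a);return np.linalg.norm(D,axis=1)-18
    q=least_squares(f,[np.arctan2(a[0],a[1]),c[0],c[1],126],loss='soft_l1').x
    a2=np.array([np.sin(q[0]),np.cos(q[0]),0]);t=(P-q[1:])@a2;lo,hi=np.percentile(t,[1,99])
    print(n,b.sum(),"yaxis",a2,np.degrees(q[0]),"centre",q[1:]+a2*(lo+hi)/2,"len",hi-lo, "x-dir angle",-np.degrees(q[0]))
    f=m&(z>2)&(z<12)&(p.sum(2)>200)
    print(" foot",rect(W[f][:,:2]),f.sum())
    pt=m&(z>90)&(z<106); print(" z90-106",W[pt].mean(0),rect(W[pt][:,:2]))
    for nm,(x0,x1,y0,y1,z0) in dict(jar=(560,850,120,350,20),tip=(640,850,-90,90,15),rack=(600,850,-330,-110,15)).items():
        k=(x>x0)&(x<x1)&(y>y0)&(y<y1)&(z>z0)&(z<160)
        kk,l,st,ce=cv2.connectedComponentsWithStats(k.astype(np.uint8))
        for i in range(1,kk):
            if st[i,4]>150: print(nm,rect(W[l==i][:,:2]),np.nanpercentile(z[l==i],95))
E
```

```text
top 533 yaxis [0.30305559 0.95297288 0.        ] 17.64122148544309 centre [ 549.11552706 -270.86949187  123.90818928] len 89.95430777687619 x-dir angle -17.64122148544309
 foot ((475.452880859375, -239.14382934570312), (319.5462646484375, 348.0765686035156), 89.55903625488281) 1285
 z90-106 [ 521.00540445 -262.13272825   98.33080812] ((523.2666015625, -252.59912109375), (73.75341033935547, 32.72417068481445), 74.62315368652344)
jar ((751.359619140625, 207.66635131835938), (54.82341384887695, 57.3144416809082), 68.3472900390625) 121.52488054278783
jar ((575.4068603515625, 232.84738159179688), (74.53627014160156, 29.414844512939453), 89.21493530273438) 47.708159281997915
tip ((784.1439208984375, -2.3076515197753906), (80.85505676269531, 118.12699127197266), 0.9928073287010193) 68.8604437381149
rack ((764.0892944335938, -207.09072875976562), (120.85417175292969, 62.018028259277344), 82.2093734741211) 51.92872869532573
scene 340 yaxis [0.28290331 0.95914843 0.        ] 16.433559909473647 centre [ 551.61335006 -271.89817048  124.78977332] len 86.91001083200157 x-dir angle -16.433559909473647
 foot ((476.6396484375, -240.127197265625), (345.8247985839844, 319.10894775390625), 0.07683587819337845) 849
 z90-106 [ 547.31858255 -269.61030031   95.80936003] ((549.0859985351562, -257.9902648925781), (76.17699432373047, 14.792669296264648), 88.18746185302734)
jar ((576.8538208007812, 226.63619995117188), (94.02278137207031, 34.669960021972656), 88.93978881835938) 46.064928760430185
jar ((760.9219970703125, 206.49746704101562), (58.506103515625, 55.92194366455078), 84.60688018798828) 120.0452579924794
tip ((788.4974365234375, -3.9869232177734375), (83.61450958251953, 118.40606689453125), 1.701763391494751) 67.86561039168568
rack ((769.4805908203125, -207.23265075683594), (122.27384185791016, 62.39017868041992), 81.00321960449219) 52.6208475643436
```

```bash
python3 - <<'E'
from h import *
from scipy.spatial.transform import Rotation as R
s=readout.get_state();M=R.from_quat(s["tool_rot"]).as_matrix();print(M.round(3), s['ee_pos'],s['ft_force'])
print(np.degrees(np.arctan2(M[1,2],M[0,2])), env.nose_length)
E
```

```text
[[ 0.901 -0.001 -0.433]
 [ 0.433  0.001  0.901]
 [-0.    -1.     0.001]] [ 292.06063836 -608.10439801  239.74896077] [ 0.27702945  1.58415176 -0.6230366 ]
115.6505986405744 14.0
```

Emit:
step_arm --series '[252.5, 317.5, -40, 0, 0, 47.3, 0, 252.5, 317.5, -40, 0, 0, 47.3, 0, 252.5, 317.5, -40, 0, 0, 47.3, 0, 252.5, 317.5, -40, 0, 0, 47.3, 0, 252.5, 317.5, -40, 0, 0, 47.3, 0, 252.5, 317.5, -40, 0, 0, 47.3, 0, 252.5, 317.5, -40, 0, 0, 47.3, 0, 252.5, 317.5, -40, 0, 0, 47.3, 0, 252.5, 317.5, -40, 0, 0, 47.3, 0, 252.5, 317.5, -40, 0, 0, 47.3, 0, 252.5, 317.5, -40, 0, 0, 47.3, 0, 252.5, 317.5, -40, 0, 0, 47.3, 0, 252.5, 317.5, -40, 0, 0, 47.3, 0, 252.5, 317.5, -40, 0, 0, 47.3, 0]'

```text
time_s: 1.27
ee_pos: [544.2, -291.5, 200.5]
tool_rot: [-0.569, -0.42, 0.42, 0.569]
ft_force: [0.7, -0.5, 0.2]
finger_gap: 87.9
```

Emit:
step_arm --series '[0.4, 1, -40, 0, 0, 0, 0, 0.4, 1, -78, 0, 0, 0, 0, 0.4, 1, -78, 0, 0, 0, 0, 0.4, 1, -78, 0, 0, 0, 0]'

```text
time_s: 1.6
ee_pos: [543.3, -290.8, 121.5]
tool_rot: [-0.568, -0.419, 0.421, 0.57]
ft_force: [0.3, 0.9, 1.1]
finger_gap: 87.4
```

```bash
cat > look.py <<'E'
from h import *
import sys
tag=sys.argv[1]; u,v=int(sys.argv[2]),int(sys.argv[3]); n=sys.argv[4] if len(sys.argv)>4 else "both"
o=[]
for c in ("scene","top"):
    if n!="both" and n!=c: continue
    p,d=vision.grab_frame(c); cv2.imwrite(f"pics/{tag}_{c}.png",p[:,:,::-1]); np.save(f"{tag}_{c}.npy",d);np.save(f"{tag}_{c}p.npy",p)
    if n=="both" : 
        X=np.array([float(a) for a in sys.argv[5:8]]) 
    else: X=np.array([float(a) for a in sys.argv[5:8]])
    q=proj(c,X)[0].astype(int); x0=min(max(q[0]-u,0),640-2*u);y0=min(max(q[1]-v,0),400-2*v)
    o.append(cv2.resize(p[y0:y0+2*v,x0:x0+2*u,::-1],(390,int(390*v/u)),interpolation=cv2.INTER_CUBIC)); print(c,"crop origin",x0,y0,"scale",390/(2*u))
cv2.imwrite(f"pics/{tag}.png",np.hstack(o))
s=readout.get_state();print(s["time_s"],s["ee_pos"].round(1),s["ft_force"].round(1),s["finger_gap"])
E
python3 look.py g1 50 50 both 544 -290 120
```

```text
scene crop origin 121 164 scale 3.9
top crop origin 427 159 scale 3.9
1.7 [ 546.  -291.1  124.7] [0.2 0.1 0.7] 87.58760840281643
```

View pics/g1.png

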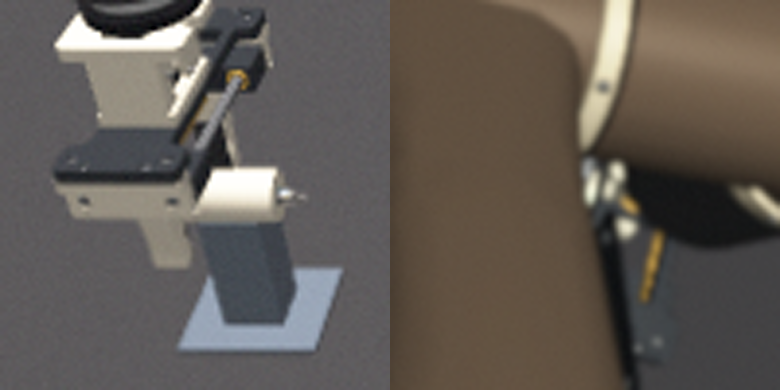

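Emit:
step_arm --series '[0, 0, 0, 0, 0, 0, 1, 0, 0, 0, 0, 0, 0, 1, 0, 0, 0, 0, 0, 0, 1, 0, 0, 0, 0, 0, 0, 1, 0, 0, 0, 0, 0, 0, 1, 0, 0, 0, 0, 0, 0, 1, 0, 0, 0, 0, 0, 0, 1, 0, 0, 0, 0, 0, 0, 1]' --force 30

```text
time_s: 2.37
ee_pos: [545.2, -289.9, 122.5]
tool_rot: [-0.569, -0.42, 0.42, 0.569]
ft_force: [-0.0, -0.8, 0.4]
finger_gap: 39.8
```

Emit:
step_arm --series '[0, 0, 0, 0, 0, 0, 1, 0, 0, 0, 0, 0, 0, 1, 0, 0, 0, 0, 0, 0, 1, 0, 0, 0, 0, 0, 0, 1]'

```text
time_s: 2.7
ee_pos: [545.1, -289.9, 122.5]
tool_rot: [-0.569, -0.42, 0.42, 0.569]
ft_force: [-0.1, 0.3, -0.5]
finger_gap: 35.3
```

Emit:
step_arm --series '[0, 0, 8, 0, 0, 0, 1, 0, 0, 20, 0, 0, 0, 1, 0, 0, 40, 0, 0, 0, 1, 0, 0, 60, 0, 0, 0, 1, 0, 0, 80, 0, 0, 0, 1, 0, 0, 100, 0, 0, 0, 1, 0, 0, 115, 0, 0, 0, 1, 0, 0, 115, 0, 0, 0, 1, 0, 0, 115, 0, 0, 0, 1]'

```text
time_s: 3.45
ee_pos: [545.3, -289.8, 238.3]
tool_rot: [0.569, 0.421, -0.42, -0.568]
ft_force: [-0.7, 0.7, -3.1]
finger_gap: 35.3
```

```bash
python3 look.py g2 60 60 both 544 -290 200
```

```text
scene crop origin 104 129 scale 3.25
top crop origin 429 145 scale 3.25
3.55 [ 544.4 -289.6  236.4] [ 0.7  0.8 -2.3] 35.259871455748154
```

View pics/g2.png

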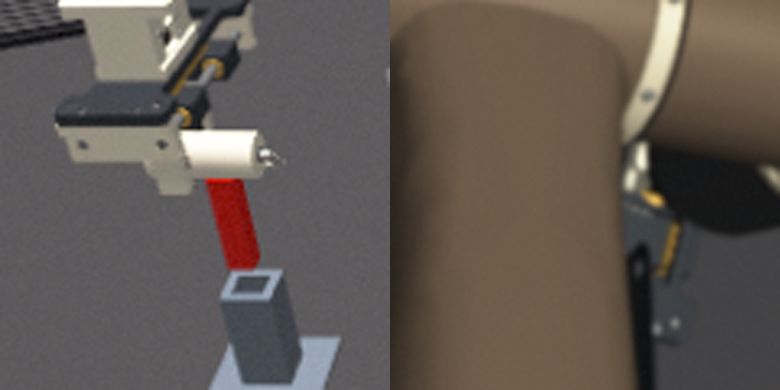

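Emit:
step_arm --series '[-2, 8, 4, 0, 0, 0, 1, -7, 29, 5, 0, 0, 0, 1, -13, 57, 5, 0, 0, 0, 1, -20, 86, 5, 0, 0, 0, 1, -27, 114, 5, 0, 0, 0, 1, -33, 143, 0, 0, 0, 0, 1, -40, 172, -15, 0, 0, 0, 1, -47, 200, -35, 0, 0, 0, 1, -54, 229, -55, 0, 0, 0, 1, -60, 257, -75, 0, 0, 0, 1, -65, 278, -92, 0, 0, 0, 1, -67, 286, -100, 0, 0, 0, 1, -67, 286, -100, 0, 0, 0, 1, -67, 286, -100, 0, 0, 0, 1]'

```text
time_s: 4.72
ee_pos: [477.9, -3.8, 137.3]
tool_rot: [-0.568, -0.42, 0.421, 0.568]
ft_force: [0.5, -0.2, -1.3]
finger_gap: 35.2
```

```bash
python3 look.py g3 60 60 both 490 5 90
```

```text
scene crop origin 216 135 scale 3.25
top crop origin 294 172 scale 3.25
4.8167 [478.7  -4.3 138.2] [-0.5 -0.1 -2. ] 35.11746119093661
```

View pics/g3.png

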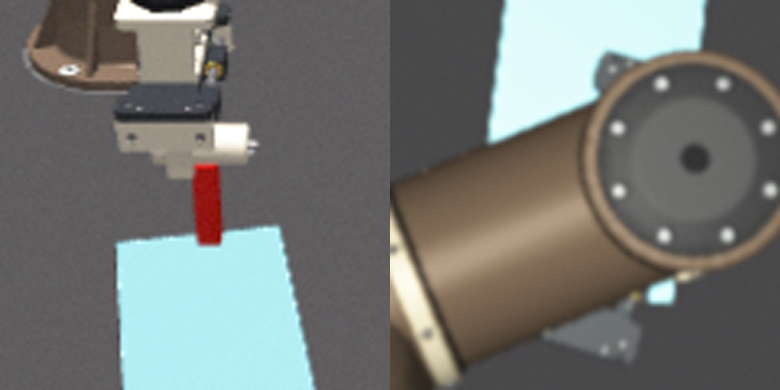

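Emit:
step_arm --series '[0, 0, -10, 0, 0, 0, 1, 4, -1, -16, 0, 0, 0, 1, 11.5, -3.5, -20, 0, 0, 0, 1, 23, -7, -22, 0, 0, 0, 1, 36, -11, -26, 0, 0, 0, 1, 50, -15, -31, 0, 0, 0, 1, 63, -19.5, -40, 0, 0, 0, 1, 75.5, -23, -49.5, 0, 0, 0, 1]'

```text
time_s: 5.48
ee_pos: [557.3, -28.2, 90.5]
tool_rot: [0.57, 0.422, -0.419, -0.567]
ft_force: [-1.4, -0.6, 20.4]
finger_gap: 35.7
```

```bash
python3 look.py g4 60 60 scene 540 -15 50
```

```text
scene crop origin 214 156 scale 3.25
5.5333 [559.3 -28.5  89. ] [ 5.7 -3.6 14.8] 35.36443611023045
```

View pics/g4.png

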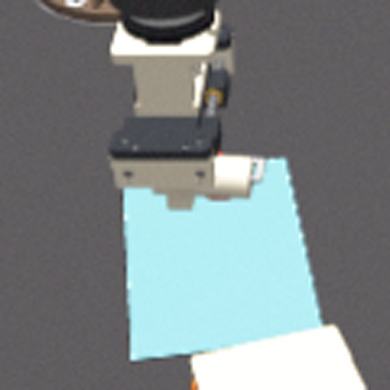

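Emit:
step_arm --series '[4, -1.2, 4, 0, 0, 0, 1, 10, -3, 6, 0, 0, 0, 1, 10, -3, 6, 0, 0, 0, 1]'

```text
time_s: 5.78
ee_pos: [565.3, -30.6, 94.5]
tool_rot: [0.569, 0.421, -0.42, -0.568]
ft_force: [0.4, 0.1, -2.4]
finger_gap: 35.2
```

```bash
python3 look.py g5 40 40 both 560 -30 80
```

```text
scene crop origin 229 173 scale 4.875
top crop origin 328 164 scale 4.875
5.8833 [563.7 -30.3  93.9] [-0.5  0.8 -3.6] 35.258335401737924
```

View pics/g5.png

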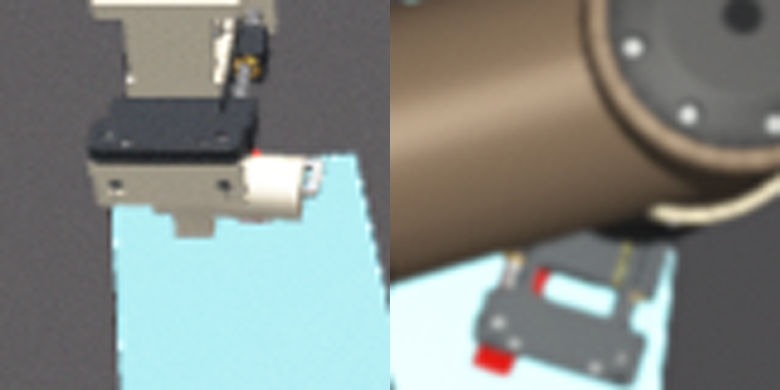

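```bash
python3 - <<'E'
from h import *
for c in("top","scene"):
    d=np.load(f"g5_{c}.npy");p=np.load(f"g5_{c}p.npy").astype(int);W=cloud(c,d)
    m=(p[...,0]>150)&(p[...,1]<70)&(p[...,2]<70)&(W[...,0]>400)&(W[...,0]<620)&(abs(W[...,1])<120)
    P=W[m];P=P[np.argsort(P[:,0])];print(c,len(P));print(P[::max(1,len(P)//12)].round(0))
E
```

```text
top 26
[[477.  20. 186.]
 [478.   8.  27.]
 [479.  27. 189.]
 [481.  11.  34.]
 [481.  13.  29.]
 [481.  16.  27.]
 [483.   6.  36.]
 [483.   9.  33.]
 [483.  16.  29.]
 [484.  18.  24.]
 [486.  16.  33.]
 [486.  19.  30.]
 [521.  -7.  88.]]
scene 0
[]
```

Emit:
step_arm --series '[6, -2, -5, 0, 0, 0, 1, 10, -3, -11, 0, 0, 0, 1, 14, -4, -17, 0, 0, 0, 1, 19, -6, -23, 0, 0, 0, 1, 24, -7, -29, 0, 0, 0, 1, 29, -9, -36, 0, 0, 0, 1, 33, -10, -43, 0, 0, 0, 1, 36, -11, -50, 0, 0, 0, 1, 38, -11.5, -50, 0, 0, 0, 1]'

```text
time_s: 6.63
ee_pos: [602.1, -40.9, 44.2]
tool_rot: [-0.568, -0.42, 0.42, 0.569]
ft_force: [-4.4, 5.3, 12.2]
finger_gap: 34.9
```

```bash
python3 look.py g6 40 40 both 600 -30 40;  python3 - <<'E'
from h import *
for c in("top",):
    d=np.load(f"g6_{c}.npy");p=np.load(f"g6_{c}p.npy").astype(int);W=cloud(c,d)
    m=(p[...,0]>150)&(p[...,1]<70)&(p[...,2]<70)&(W[...,0]>400)&(W[...,0]<620)&(abs(W[...,1])<120)
    P=W[m];P=P[np.argsort(P[:,0])];print(c,len(P));print(P[::max(1,len(P)//12)].round(0))
E
```

```text
scene crop origin 233 193 scale 4.875
top crop origin 326 150 scale 4.875
6.7333 [602.2 -40.9  44.7] [-2.1  4.1 12.1] 34.82543292749817
top 90
[[491.   3.  26.]
 [494.   3.  24.]
 [496.  16.  23.]
 [499.   0.  25.]
 [503.   1.  33.]
 [506.   3.  31.]
 [509.   6.  31.]
 [511.   6.  31.]
 [514.  -4.  33.]
 [516.  11.  34.]
 [517.  16. 135.]
 [521.  -4.  37.]
 [524.   9.  32.]]
```

View pics/g6.png

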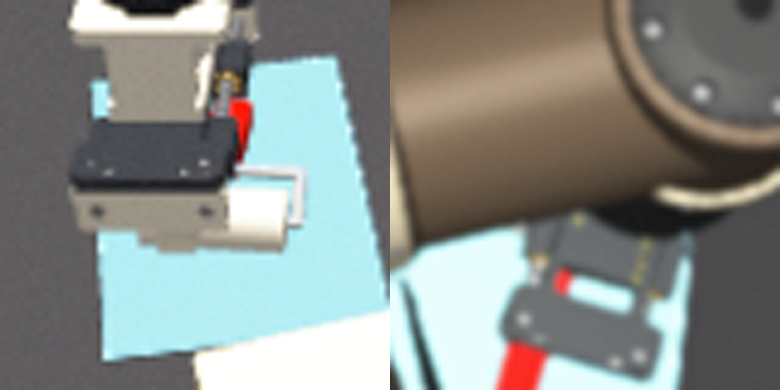

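Emit:
step_arm --series '[2, -0.6, -5, 0, 0, 0, 1, 4, -1.2, -10, 0, 0, 0, 1, 4, -1.2, -10, 0, 0, 0, 1]'

```text
time_s: 6.98
ee_pos: [605.2, -43.2, 36.8]
tool_rot: [0.568, 0.42, -0.422, -0.568]
ft_force: [-10.5, -1.7, 30.7]
finger_gap: 33.6
```

```bash
python3 look.py g7 40 40 both 600 -30 40;  python3 - <<'E'
from h import *
for c in("top",):
    d=np.load(f"g7_{c}.npy");p=np.load(f"g7_{c}p.npy").astype(int);W=cloud(c,d)
    m=(p[...,0]>150)&(p[...,1]<70)&(p[...,2]<70)&(W[...,0]>400)&(W[...,0]<560)&(abs(W[...,1])<120)&(W[...,2]<70)
    P=W[m];t=P[:,:2]@np.array([.956,-.293]);print(np.degrees(np.arctan(np.polyfit(t,P[:,2],1)[0])))
E
```

```text
scene crop origin 233 193 scale 4.875
top crop origin 326 150 scale 4.875
7.0833 [605.2 -43.1  36.8] [-9.8 -0.7 29.7] 33.842176770103485
16.200253219910355
```

View pics/g7.png

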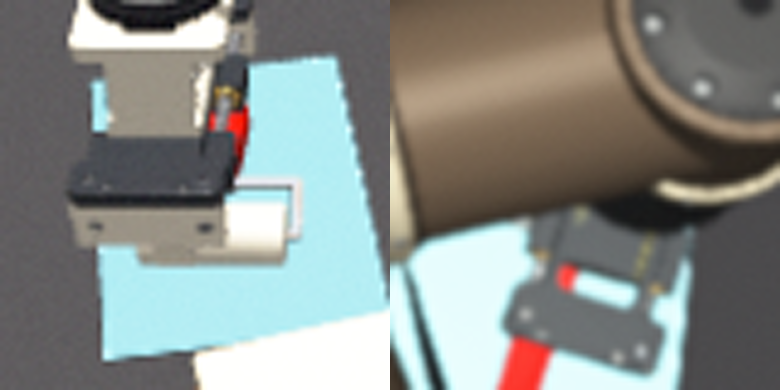

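Emit:
step_arm --series '[0, 0, 1, 0, 0, 0, 0.5, 0, 0, 3, 0, 0, 0, 0.4, 0, 0, 3, 0, 0, 0, 0.3, 0, 0, 3, 0, 0, 0, 0.2, 0, 0, 3, 0, 0, 0, 0, 0, 0, 3, 0, 0, 0, 0]'

```text
time_s: 7.58
ee_pos: [608.8, -42.4, 38.6]
tool_rot: [0.569, 0.422, -0.419, -0.567]
ft_force: [3.7, -1.8, 6.6]
finger_gap: 68.2
```

```bash
python3 look.py g8 40 40 both 600 -30 40
```

```text
scene crop origin 233 193 scale 4.875
top crop origin 326 150 scale 4.875
7.6833 [608.8 -42.3  38.6] [ 4.5 -1.7  5.8] 76.40956056482739
```

View pics/g8.png

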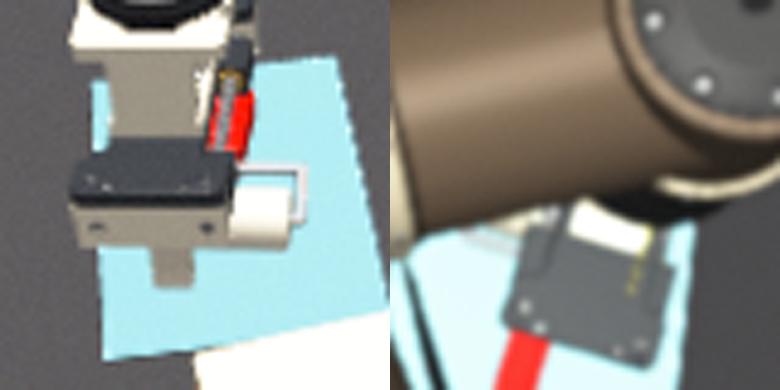

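Emit:
step_arm --series '[-1, -3, 0, 0, 0, 0, 0, -2, -7, 1, 0, 0, 0, 0, -2, -7, 1, 0, 0, 0, 0, -2, -7, 15, 0, 0, 0, 0, -2, -7, 50, 0, 0, 0, 0, -2, -7, 90, 0, 0, 0, 0, -30, -90, 130, 0, 0, 0, 0, -60, -130, 140, 0, 0, 0, 0, -60, -170, 140, 0, 0, 0, 0, -60, -210, 140, 0, 0, 0, 0, -60, -210, 140, 0, 0, 0, 0]'

```text
time_s: 8.6
ee_pos: [545.7, -242.5, 175.6]
tool_rot: [-0.568, -0.42, 0.421, 0.569]
ft_force: [1.7, 0.7, -2.2]
finger_gap: 87.7
```

```bash
python3 look.py g9 50 50 both 580 -30 30
```

```text
scene crop origin 222 181 scale 3.9
top crop origin 315 149 scale 3.9
8.7 [ 545.2 -246.   175.4] [-0.1  1.3 -2. ] 87.88675732639949
```

View pics/g9.png

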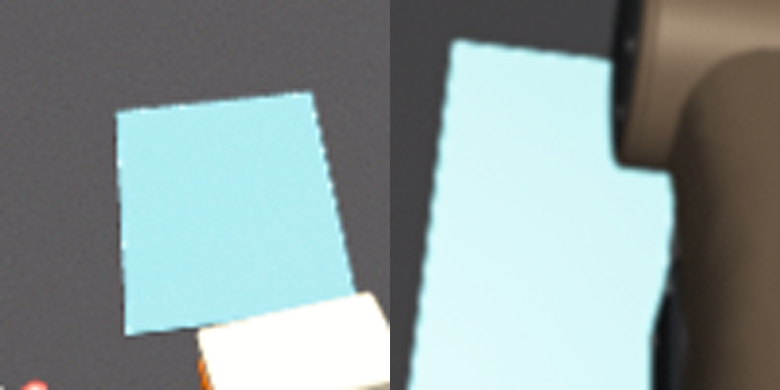

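View pics/g9_scene.png

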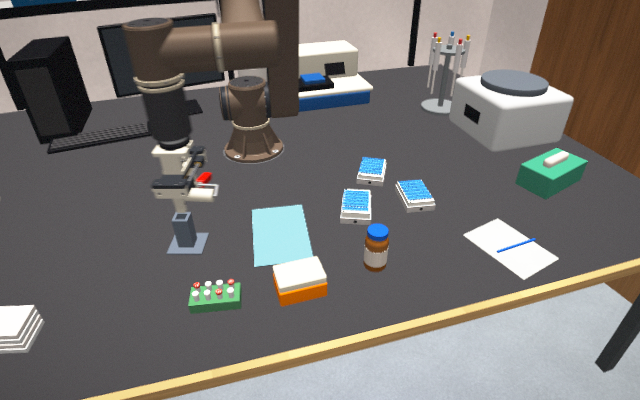

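View pics/g9_top.png

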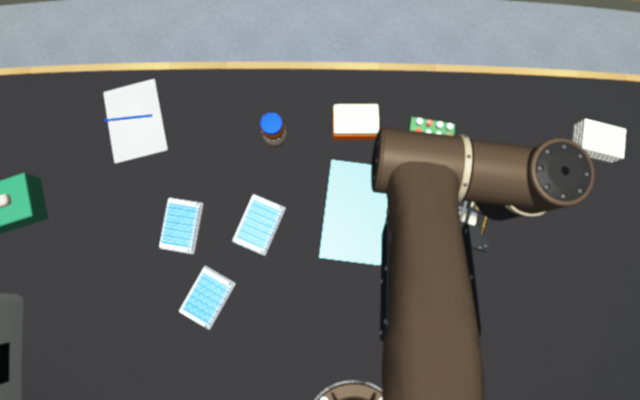

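```bash
python3 - <<'E'
import cv2
a=cv2.imread("pics/g9_scene.png")[135:225,140:230]; b=cv2.imread("pics/g9_top.png")[180:260,440:520]
cv2.imwrite("pics/g9z.png",cv2.hconcat([cv2.resize(a,(400,400),interpolation=2),cv2.resize(b,(400,400),interpolation=2)]))
E
```

```text
(no output)
```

View pics/g9z.png

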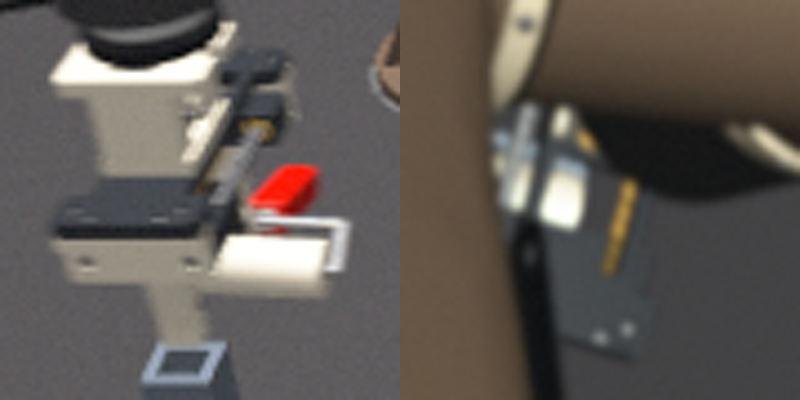

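```bash
python3 - <<'E'
from h import *
from scipy.spatial.transform import Rotation as R
s=readout.get_state();M=R.from_quat(s["tool_rot"]).as_matrix();t=s["ee_pos"]
print(t,s["finger_gap"])
d=np.load("g9_scene.npy");p=np.load("g9_scenep.npy").astype(int);W=cloud("scene",d)
xr=np.array([.956,-.293,0]);yr=np.array([.293,.956,0])
def show(m,nm):
    P=W[m]-t; Q=np.c_[P@xr,P@yr,P[:,2]]
    print(nm,len(Q)); o=np.argsort(Q[:,1]); print(Q[o][::max(1,len(Q)//14)].round(0))
u,v=np.meshgrid(np.arange(640),np.arange(400))
box=(u>140)&(u<230)&(v>135)&(v<225)
show(box&(p[...,0]>150)&(p[...,1]<80)&(p[...,2]<80),"red")
show(box&(u>188)&(u<214)&(v>188)&(v<201)&(p[...,0]>170),"barrel")
show(box&(u>196)&(u<219)&(v>183)&(v<197)&(p[...,0]>120)&(abs(p[...,0]-p[...,2])<25),"wire")
E
```

```text
[ 545.19099212 -246.02672782  175.39516051] 87.88675732639949
red 97
[[-413.  -59. -178.]
 [-137.   13.  -16.]
 [ -92.   15.   -2.]
 [-134.   17.  -14.]
 [-146.   19.  -18.]
 [ -63.   21.    3.]
 [ -72.   22.    5.]
 [-148.   24.  -19.]
 [ -96.   25.   -4.]
 [-138.   27.  -16.]
 [ -66.   29.    5.]
 [-147.   30.  -22.]
 [-134.   31.  -18.]
 [-120.   32.  -15.]
 [-100.   33.   -6.]
 [ -68.   33.    1.]
 [ -82.   35.   -5.]]
barrel 227
[[-295.  -20. -175.]
 [ -12.   12.   -1.]
 [ -12.   17.   -7.]
 [ -28.   22.    1.]
 [ -21.   26.   -1.]
 [ -21.   31.   -4.]
 [ -13.   35.   -8.]
 [ -12.   40.  -14.]
 [ -11.   43.  -10.]
 [ -32.   47.   -2.]
 [ -13.   52.   -5.]
 [ -16.   56.   -7.]
 [ -22.   60.   -5.]
 [ -18.   64.  -18.]
 [ -26.   66.  -14.]]
wire 231
[[-302.  -57. -176.]
 [-321.   -8. -176.]
 [-258.    2. -175.]
 [ -50.   29.   -1.]
 [ -24.   34.    0.]
 [ -12.   38.   -7.]
 [ -18.   43.   -2.]
 [ -20.   47.   -6.]
 [ -12.   51.  -10.]
 [ -13.   56.  -11.]
 [ -36.   60.   -4.]
 [ -40.   64.  -23.]
 [ -18.   66.   -9.]
 [ -26.   70.  -20.]
 [ -45.   73.  -10.]]
```

Emit:
step_arm --series '[2, 6, 0, 0, 0, 0, 0, 7, 22, 0, 0, 0, 0, 0, 13, 42, 0, 0, 0, 0, 0, 19, 62, 0, 0, 0, 0, 0, 25, 82, 0, 0, 0, 0, 0, 31, 102, -10, 0, 0, 0, 0, 37, 122, -25, 0, 0, 0, 0, 43, 142, -42, 0, 0, 0, 0, 49, 162, -60, 0, 0, 0, 0, 55, 182, -78, 0, 0, 0, 0, 60, 198, -95, 0, 0, 0, 0, 62, 203, -110, 0, 0, 0, 0, 62, 203, -120, 0, 0, 0, 0, 62, 203, -126, 0, 0, 0, 0, 62, 203, -126, 0, 0, 0, 0]'

```text
time_s: 9.95
ee_pos: [608.1, -38.2, 47.9]
tool_rot: [-0.568, -0.419, 0.422, 0.569]
ft_force: [-1.0, 0.1, -2.4]
finger_gap: 87.5
```

```bash
python3 look.py h1 40 40 both 590 -30 40
```

```text
scene crop origin 232 191 scale 4.875
top crop origin 326 154 scale 4.875
10.05 [609.4 -38.6  49.9] [-0.3 -0.9 -2.2] 87.58087567392347
```

View pics/h1.png

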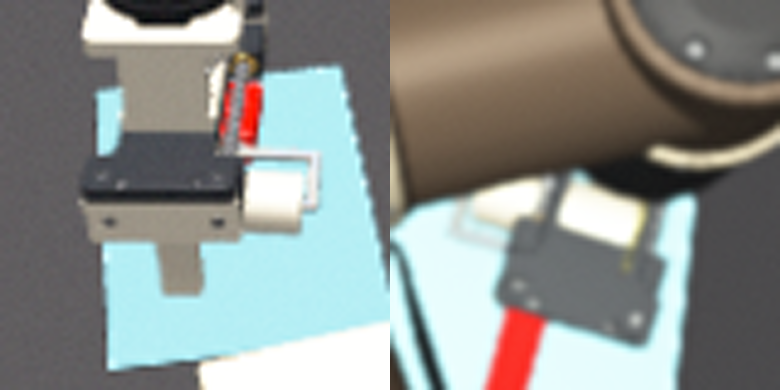

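Emit:
step_arm --series '[0, 0, -5, 0, 0, 0, 0, 0, 0, -9, 0, 0, 0, 0, 0, 0, -12, 0, 0, 0, 0, 0, 0, -12, 0, 0, 0, 0]'

```text
time_s: 10.38
ee_pos: [610.4, -39.2, 38.8]
tool_rot: [0.569, 0.421, -0.42, -0.568]
ft_force: [0.2, -3.6, 7.9]
finger_gap: 87.8
```

Emit:
step_arm --series '[0, 0, 1, 0, 0, 0, 0.06, 0, 0, 1, 0, 0, 0, 0.06, 0, 0, 1, 0, 0, 0, 0.06]' --force 10

```text
time_s: 10.63
ee_pos: [609.0, -38.7, 39.0]
tool_rot: [-0.569, -0.42, 0.421, 0.569]
ft_force: [-3.7, -1.6, 5.2]
finger_gap: 82.8
```

```bash
python3 look.py h2 40 40 both 590 -30 40; python3 - <<'E'
from h import *
t=readout.get_state()["ee_pos"]
xr=np.array([.956,-.293,0]);yr=np.array([.293,.956,0])
for c in("scene","top"):
    d=np.load(f"h2_{c}.npy");p=np.load(f"h2_{c}p.npy").astype(int);W=cloud(c,d)
    near=(np.linalg.norm(W[...,:2]-t[:2],axis=2)<200)&(W[...,2]<75)
    for nm,m in (("red",(p[...,0]>150)&(p[...,1]<80)&(p[...,2]<80)),("cream",(p[...,0]>190)&(p[...,2]<p[...,0]-8)&(W[...,2]>8))):
        P=W[near&m]-t; Q=np.c_[P@xr,P@yr,W[near&m][:,2]]
        if len(Q): print(c,nm,len(Q),np.percentile(Q,[3,25,50,75,97],axis=0).round(0).tolist())
E
```

```text
scene crop origin 232 191 scale 4.875
top crop origin 326 154 scale 4.875
10.7333 [608.9 -38.7  38.9] [-4.  -0.7  5.5] 82.25858802453965
scene red 55 [[-134.0, 8.0, 21.0], [-116.0, 21.0, 31.0], [-92.0, 24.0, 36.0], [-71.0, 27.0, 41.0], [180.0, 29.0, 45.0]]
scene cream 157 [[-127.0, -78.0, 25.0], [-60.0, 23.0, 30.0], [-9.0, 28.0, 41.0], [169.0, 37.0, 53.0], [191.0, 59.0, 66.0]]
top red 150 [[-144.0, 8.0, 24.0], [-131.0, 12.0, 28.0], [-116.0, 16.0, 31.0], [-102.0, 20.0, 35.0], [-90.0, 24.0, 40.0]]
top cream 458 [[-146.0, -8.0, 23.0], [-118.0, 13.0, 30.0], [-66.0, 24.0, 35.0], [113.0, 72.0, 43.0], [135.0, 135.0, 65.0]]
```

View pics/h2.png

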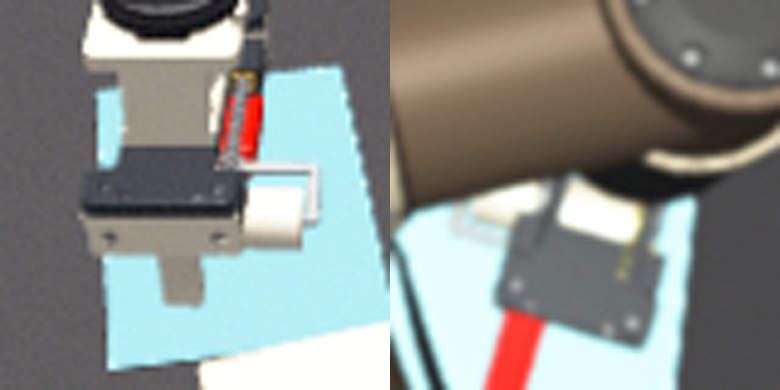

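Emit:
step_arm --series '[-1, -3, 1, 0, 0, 0, 0.06, -2, -6, 1, 0, 0, 0, 0.06, -3, -10, 1, 0, 0, 0, 0.06, -4.5, -15, 1, 0, 0, 0, 0.06, -4.5, -15, 1, 0, 0, 0, 0.06]'

```text
time_s: 11.15
ee_pos: [605.1, -54.1, 39.7]
tool_rot: [0.569, 0.42, -0.42, -0.569]
ft_force: [0.4, -1.5, 0.9]
finger_gap: 82.6
```

```bash
python3 look.py h3 40 40 both 590 -30 40
```

```text
scene crop origin 232 191 scale 4.875
top crop origin 326 154 scale 4.875
11.25 [605.1 -54.   39.8] [ 1.3 -2.   0.9] 82.39423040983928
```

View pics/h3.png

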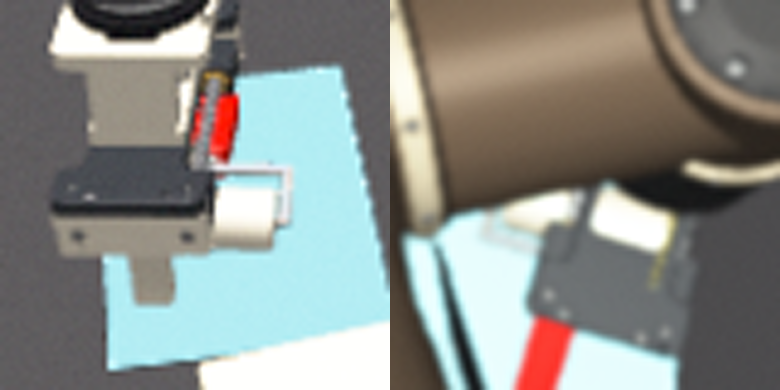

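Emit:
step_arm --series '[0.8, 3.8, 0, 0, 0, 5, 0.08, 1.6, 7.5, 0, 0, 0, 10, 0.1, 1.6, 7.5, 0, 0, 0, 10, 0.12, 1.6, 7.5, 0, 0, 0, 10, 0.12]'

```text
time_s: 11.58
ee_pos: [606.2, -45.8, 39.6]
tool_rot: [-0.53, -0.467, 0.468, 0.53]
ft_force: [-2.2, 0.1, 1.0]
finger_gap: 77.3
```

```bash
python3 look.py h4 40 40 both 590 -30 40
```

```text
scene crop origin 232 191 scale 4.875
top crop origin 326 154 scale 4.875
11.6833 [606.1 -45.9  39.5] [-1.6  1.   2.8] 77.04992659436162
```

View pics/h4.png

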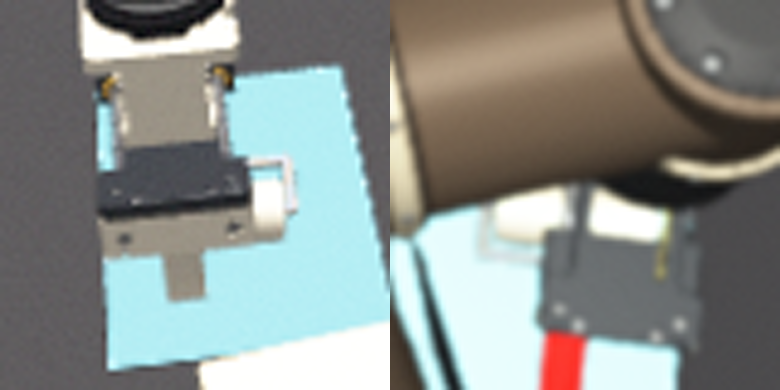

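Emit:
step_arm --series '[0, 0, 4, 0, 0, 0, 0.12, 0, 0, 8, 0, 0, 0, 0.12, 0, 0, 8, 0, 0, 0, 0.12]'

```text
time_s: 11.93
ee_pos: [607.2, -45.7, 48.5]
tool_rot: [0.53, 0.469, -0.468, -0.53]
ft_force: [0.5, 0.4, -2.2]
finger_gap: 77.4
```

Emit:
step_arm --series '[0, 0, 15, 0, 0, 0, 0.12, -2, -12, 25, 0, 0, -3, 0.12, -4, -28, 30, 0, 0, -6, 0.12, -6, -46, 30, 0, 0, -10, 0.12, -8, -64, 30, 0, 0, -10, 0.12, -10, -82, 30, 0, 0, -10, 0.12, -12, -100, 30, 0, 0, -10, 0.12, -14, -115, 30, 0, 0, -10, 0.12, -16, -130, 30, 0, 0, -10, 0.12, -16, -138, 30, 0, 0, -10, 0.12, -16, -138, 30, 0, 0, -10, 0.12]'

```text
time_s: 12.85
ee_pos: [590.5, -185.2, 77.6]
tool_rot: [0.569, 0.42, -0.42, -0.569]
ft_force: [0.4, -0.9, -2.7]
finger_gap: 77.3
```

```bash
python3 look.py h5 45 45 both 570 -190 50;python3 - <<'E'
from h import *
t=readout.get_state()["ee_pos"]
xr=np.array([.956,-.293,0]);yr=np.array([.293,.956,0])
O=np.array([529.5,-265,0])
for c in("scene","top"):
    d=np.load(f"h5_{c}.npy");p=np.load(f"h5_{c}p.npy").astype(int);W=cloud(c,d)
    near=(np.linalg.norm(W[...,:2]-t[:2],axis=2)<160)&(W[...,2]>15)&(W[...,2]<110)
    for nm,m in (("red",(p[...,0]>150)&(p[...,1]<80)&(p[...,2]<80)),("cream",(p[...,0]>170)&(p[...,2]<p[...,0]-8))):
        P=W[near&m]; Q=np.c_[(P-O)@xr,(P-O)@yr,P[:,2]]
        if len(Q): print(c,nm,len(Q));print(Q[np.argsort(Q[:,1])][::max(1,len(Q)//12)].round(0).tolist())
E
```

```text
scene crop origin 169 189 scale 4.333333333333333
top crop origin 384 157 scale 4.333333333333333
12.95 [ 590.7 -183.8   77.6] [-0.2  0.  -2.6] 77.0929892894709
scene red 95
[[-96.0, 99.0, 62.0], [-95.0, 102.0, 62.0], [-62.0, 104.0, 72.0], [-67.0, 106.0, 72.0], [-22.0, 108.0, 84.0], [-51.0, 110.0, 77.0], [-104.0, 111.0, 59.0], [-71.0, 113.0, 69.0], [-72.0, 116.0, 68.0], [-105.0, 117.0, 59.0], [-46.0, 119.0, 77.0], [-91.0, 120.0, 58.0], [-38.0, 121.0, 79.0], [-56.0, 122.0, 70.0]]
scene cream 215
[[193.0, 79.0, 48.0], [-15.0, 104.0, 83.0], [-22.0, 108.0, 84.0], [-48.0, 110.0, 75.0], [29.0, 113.0, 62.0], [-72.0, 116.0, 68.0], [-24.0, 118.0, 80.0], [-80.0, 120.0, 66.0], [-57.0, 122.0, 72.0], [-13.0, 131.0, 74.0], [2.0, 139.0, 72.0], [30.0, 147.0, 70.0], [17.0, 153.0, 74.0]]
top cream 107
[[18.0, 74.0, 77.0], [28.0, 79.0, 69.0], [26.0, 85.0, 70.0], [24.0, 90.0, 73.0], [19.0, 95.0, 76.0], [21.0, 116.0, 75.0], [25.0, 121.0, 69.0], [23.0, 126.0, 72.0], [24.0, 131.0, 69.0], [23.0, 136.0, 71.0], [0.0, 139.0, 74.0], [21.0, 142.0, 73.0], [26.0, 146.0, 64.0], [20.0, 152.0, 71.0]]
```

View pics/h5.png

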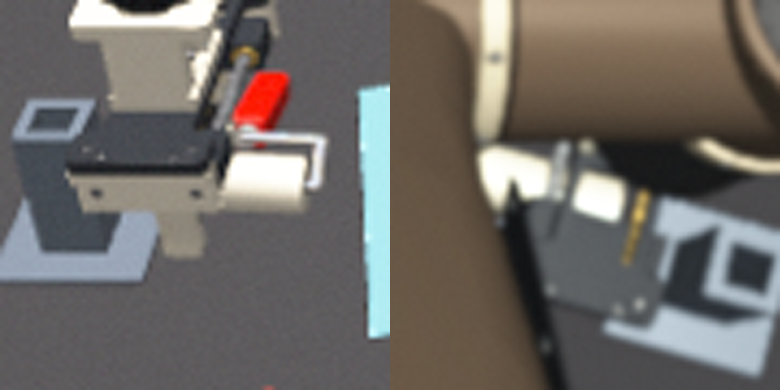

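Emit:
step_arm --series '[0, 0, -15, 0, 0, 0, 0.12, 0, 0, -28, 0, 0, 0, 0.12, 0, 0, -36, 0, 0, 0, 0.12, 0, 0, -39, 0, 0, 0, 0.12, -1.5, -5, -39, 0, 0, 0, 0.12, -3, -10, -39, 0, 0, 0, 0.12, -4.7, -15.3, -39, 0, 0, 0, 0.12, -4.7, -15.3, -39, 0, 0, 0, 0.12]'

```text
time_s: 13.62
ee_pos: [585.8, -200.1, 39.3]
tool_rot: [0.569, 0.42, -0.42, -0.569]
ft_force: [1.4, -0.0, -1.7]
finger_gap: 77.2
```

Emit:
step_arm --series '[-1, -3, 0, 0, 0, 0, 0.12, -2, -6, 0, 0, 0, 0, 0.12, -2.6, -8.6, 0, 0, 0, 0, 0.12]'

```text
time_s: 13.87
ee_pos: [583.3, -208.0, 39.0]
tool_rot: [0.569, 0.42, -0.42, -0.569]
ft_force: [-0.1, 0.9, -1.8]
finger_gap: 77.2
```

Emit:
step_arm --series '[-0.9, -2.9, 0, 0, 0, 0, 0.12, -1.8, -5.7, 0, 0, 0, 0, 0.12]'

```text
time_s: 14.03
ee_pos: [581.6, -213.6, 38.8]
tool_rot: [0.569, 0.42, -0.42, -0.569]
ft_force: [-0.2, -0.2, -2.1]
finger_gap: 77.4
```

```bash
python3 look.py h6 45 45 both 570 -190 50
```

```text
scene crop origin 169 189 scale 4.333333333333333
top crop origin 384 157 scale 4.333333333333333
14.1333 [ 581.5 -213.8   38.7] [ 0.7 -0.1 -1.3] 77.17519951032219
```

View pics/h6.png

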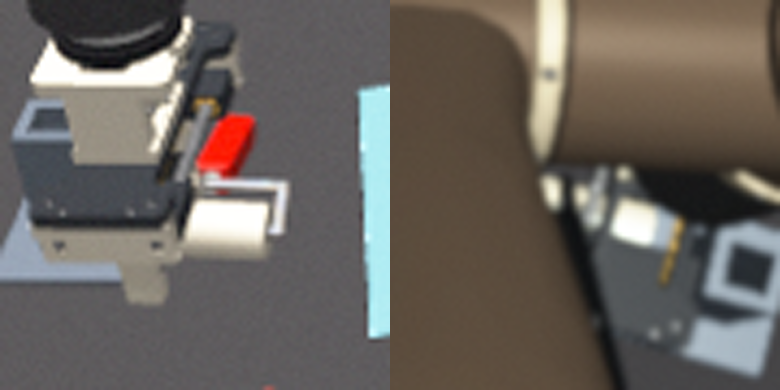

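```bash
python3 - <<'E'
from h import *
t=readout.get_state()["ee_pos"]
xr=np.array([.956,-.293,0]);yr=np.array([.293,.956,0])
O=np.array([529.5,-265,0])
print((t-O)@xr,(t-O)@yr)
for c in("scene","top"):
    d=np.load(f"h6_{c}.npy");p=np.load(f"h6_{c}p.npy").astype(int);W=cloud(c,d)
    near=(np.linalg.norm(W[...,:2]-t[:2],axis=2)<160)&(W[...,2]>12)&(W[...,2]<110)
    for nm,m in (("cream",(p[...,0]>170)&(p[...,2]<p[...,0]-8)),):
        P=W[near&m]; Q=np.c_[(P-O)@xr,(P-O)@yr,P[:,2]]
        Q=Q[abs(Q[:,0]-18)<22]
        if len(Q): print(c,nm,len(Q));print(Q[np.argsort(Q[:,1])][::max(1,len(Q)//14)].round(0).tolist())
    f=(W[...,2]>2)&(W[...,2]<12)&(np.linalg.norm(W[...,:2]-O[:2],axis=2)<90)&(p.sum(2)>250)
    Q=(W[f]-O);Q=np.c_[Q@xr,Q@yr];print("foot",c,np.percentile(Q,[1,99],axis=0).round())
E
```

```text
34.687316366014684 64.18129853562552
scene cream 97
[[-3.0, 76.0, 32.0], [23.0, 79.0, 31.0], [29.0, 81.0, 33.0], [28.0, 84.0, 22.0], [25.0, 88.0, 34.0], [28.0, 91.0, 29.0], [33.0, 94.0, 26.0], [26.0, 99.0, 30.0], [31.0, 103.0, 28.0], [31.0, 108.0, 24.0], [28.0, 111.0, 29.0], [29.0, 114.0, 30.0], [4.0, 117.0, 34.0], [5.0, 121.0, 35.0], [25.0, 123.0, 20.0], [24.0, 124.0, 29.0], [0.0, 127.0, 27.0]]
foot scene [[-22. -83.]
 [ 82.  74.]]
top cream 61
[[26.0, 42.0, 31.0], [16.0, 44.0, 39.0], [27.0, 47.0, 27.0], [17.0, 49.0, 36.0], [19.0, 52.0, 35.0], [18.0, 55.0, 37.0], [18.0, 57.0, 36.0], [20.0, 60.0, 34.0], [13.0, 63.0, 41.0], [20.0, 75.0, 37.0], [19.0, 85.0, 38.0], [5.0, 95.0, 104.0], [15.0, 100.0, 37.0], [12.0, 101.0, 34.0], [26.0, 104.0, 26.0], [25.0, 107.0, 29.0]]
foot top [[-47. -54.]
 [ 41.  33.]]
```

Emit:
step_arm --series '[-0.6, -1.9, 0, 0, 0, 0, 0.12, -1.2, -3.8, 0, 0, 0, 0, 0.12]'

```text
time_s: 14.3
ee_pos: [580.4, -217.1, 38.7]
tool_rot: [-0.569, -0.42, 0.42, 0.569]
ft_force: [1.6, -0.0, -1.1]
finger_gap: 77.2
```

Emit:
step_arm --series '[1.8, 5.7, 0, 0, 0, 0, 0.12, 2.6, 8.6, 0, 0, 0, 0, 0.12, 2.6, 8.6, -2, 0, 0, 0, 0.12, 2.6, 8.6, -3.5, 0, 0, 0, 0.12, 2.6, 8.6, -3.5, 0, 0, 0, 0.12]'

```text
time_s: 14.72
ee_pos: [583.5, -208.1, 37.2]
tool_rot: [0.569, 0.421, -0.421, -0.568]
ft_force: [-4.4, 3.6, 16.6]
finger_gap: 77.2
```

```bash
python3 look.py h7 40 40 both 570 -190 50
```

```text
scene crop origin 174 194 scale 4.875
top crop origin 389 162 scale 4.875
14.8167 [ 583.5 -208.1   37.3] [-3.9  3.8 17. ] 76.87349665592689
```

View pics/h7.png

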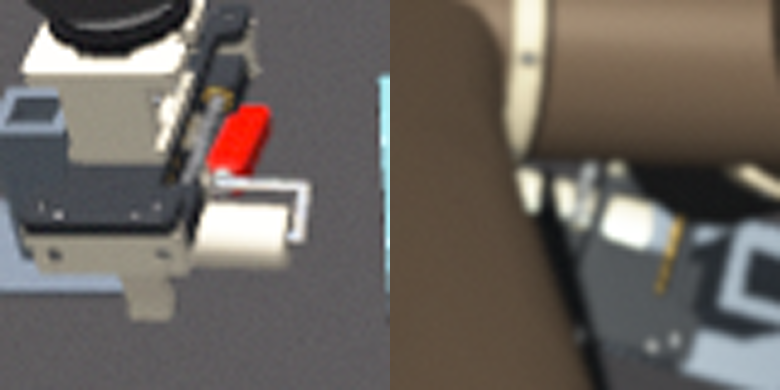

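```bash
python3 - <<'E'
from h import *
xr=np.array([.956,-.293,0]);yr=np.array([.293,.956,0])
O=np.array([529.5,-265,0])
q=[(440,203),(434,234),(469,243)]  # approx corner pixels
c="top";d=np.load("top0.npy");W=cloud(c,d);p=np.load("top0p.npy").astype(int)
m=(p.sum(2)>240)&(W[...,2]<15)&(np.linalg.norm(W[...,:2]-O[:2],axis=2)<85)
Q=(W[m]-O);Q=np.c_[Q@xr,Q@yr];print(len(Q),np.percentile(Q,[0.5,2,98,99.5],axis=0).round(1), W[m][:,2].mean(), rect(Q))
print(proj("top",[O+45*s*xr+50*u*yr+np.array([0,0,6]) for s in(1,-1) for u in(1,-1)]).round(1))
E
```

```text
800 [[-50.4 -63.5]
 [-49.3 -58.6]
 [ 68.8  45.7]
 [ 70.7  46.5]] 3.365225689079476 ((10.62118911743164, -16.620765686035156), (122.15892791748047, 127.2357177734375), 0.49126136302948)
[[440.5 198.4]
 [476.1 209.6]
 [431.4 230.9]
 [467.5 242.2]]
```

Emit:
step_arm --series '[0, 0, 1.5, 0, 0, 0, 0.12, -1.2, -3.8, 1.5, 0, 0, 0, 0.12, -2.4, -7.6, 1.5, 0, 0, 0, 0.12, -3.6, -11.5, 1.5, 0, 0, 0, 0.12, -3.6, -11.5, 1.5, 0, 0, 0, 0.12]'

```text
time_s: 15.23
ee_pos: [581.6, -220.1, 38.3]
tool_rot: [0.569, 0.422, -0.419, -0.567]
ft_force: [1.3, 1.9, 9.4]
finger_gap: 77.4
```

```bash
python3 look.py h8 40 40 both 570 -190 50
```

```text
scene crop origin 174 194 scale 4.875
top crop origin 389 162 scale 4.875
15.3333 [ 581.6 -220.1   38.4] [2.3 1.3 9.4] 76.94699170688529
```

View pics/h8.png

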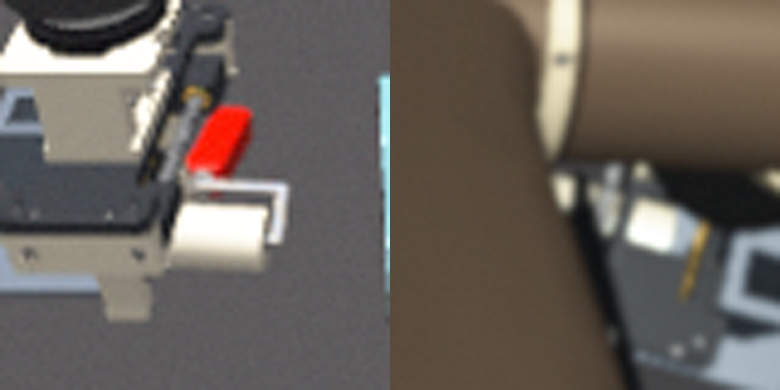

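Emit:
step_arm --series '[0, 0, 1, 0, 0, 0, 0.3, 0, 0, 1.5, 0, 0, 0, 0.6, 0, 0, 1.5, 0, 0, 0, 1, 0, 0, 1.5, 0, 0, 0, 1, 0, 0, 1.5, 0, 0, 0, 1, 0, 0, 1.5, 0, 0, 0, 1, 0, 0, 1.5, 0, 0, 0, 1, 0, 0, 1.5, 0, 0, 0, 1]' --force 15

```text
time_s: 16.0
ee_pos: [578.3, -220.1, 38.3]
tool_rot: [-0.568, -0.42, 0.421, 0.569]
ft_force: [-2.4, 0.8, 6.7]
finger_gap: 34.5
```

```bash
python3 look.py h9 40 40 both 570 -190 50
```

```text
scene crop origin 174 194 scale 4.875
top crop origin 389 162 scale 4.875
16.1 [ 578.4 -220.2   38.2] [-3.8  1.2  7.6] 34.456224706147225
```

View pics/h9.png

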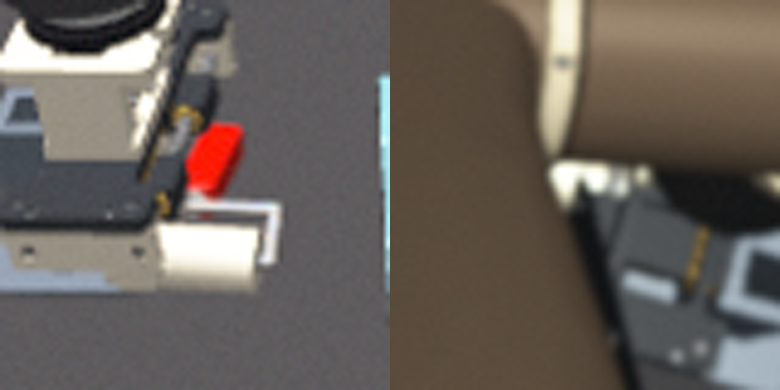

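Emit:
step_arm --series '[0, 0, 10, 0, 0, 0, 1, 0, 0, 22, 0, 0, 0, 1, 0, 0, 32, 0, 0, 0, 1, -17, 5, 32, 0, 0, 0, 1, -33.5, 10.3, 32, 0, 0, 0, 1, -37, 0, 32, 0, 0, 0, 1, -38.5, -6, 32, 0, 0, 0, 1, -38.5, -6, 32, 0, 0, 0, 1]'

```text
time_s: 16.77
ee_pos: [541.3, -225.5, 71.1]
tool_rot: [-0.569, -0.421, 0.419, 0.569]
ft_force: [-0.5, 8.9, -1.2]
finger_gap: 34.8
```

```bash
python3 look.py i1 40 40 both 540 -220 60
```

```text
scene crop origin 161 187 scale 4.875
top crop origin 402 174 scale 4.875
16.8667 [ 541.5 -225.5   70.9] [-1.   7.6 -0.7] 34.77858929710813
```

View pics/i1.png

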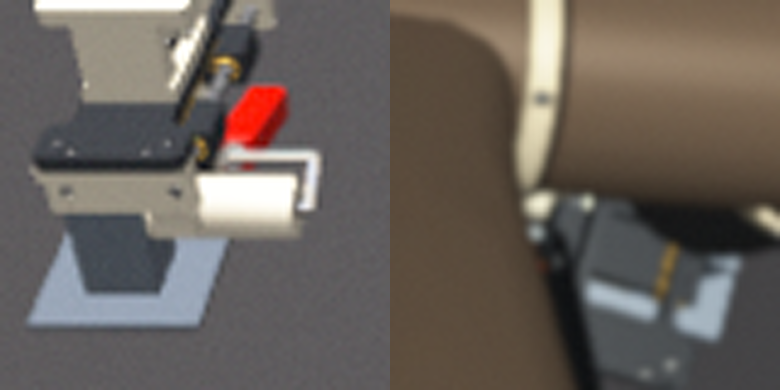

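Emit:
step_arm --series '[-0.9, -2.9, 0, 0, 0, 0, 1, -1.8, -5.7, 0, 0, 0, 0, 1, -1.8, -5.7, 0, 0, 0, 0, 1]'

```text
time_s: 17.12
ee_pos: [541.2, -227.1, 71.2]
tool_rot: [-0.568, -0.422, 0.417, 0.57]
ft_force: [1.2, 33.4, 7.6]
finger_gap: 35.0
```

```bash
python3 look.py i2 40 40 scene 540 -220 60
```

```text
scene crop origin 161 187 scale 4.875
17.1667 [ 541.2 -227.    71.1] [ 0.5 33.8  8.5] 34.87332473372916
```

View pics/i2.png

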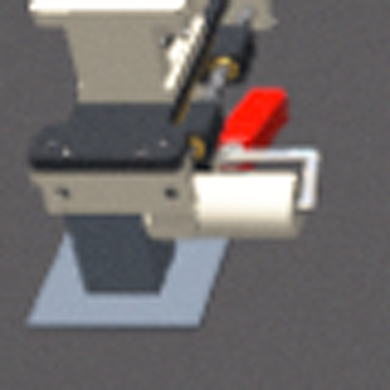

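Emit:
step_arm --series '[0, 0, 0, 0, 0, 0, 1, 0, 0, 0, 0, 0, 0, 1, 0, 0, 0, 0, 0, 0, 1]' --force 5

```text
time_s: 17.42
ee_pos: [540.1, -227.6, 70.6]
tool_rot: [-0.568, -0.422, 0.418, 0.57]
ft_force: [-0.7, 28.8, 5.7]
finger_gap: 35.8
```

Emit:
step_arm --series '[1.8, 5.7, 0, 0, 0, 0, 1, 2.2, 7, -5, 0, 0, 0, 1, 2.2, 7, -10, 0, 0, 0, 1, 0.9, 3, -10, 0, 0, 0, 1, 0, 0, -10, 0, 0, 0, 1, 0, 0, -7, 0, 0, 0, 1, 0, 0, -4, 0, 0, 0, 1, 0, 0, -1, 0, 0, 0, 1]'

```text
time_s: 18.08
ee_pos: [538.7, -232.0, 68.9]
tool_rot: [-0.568, -0.42, 0.42, 0.569]
ft_force: [1.1, 3.2, -2.9]
finger_gap: 35.5
```

```bash
python3 look.py i3 40 40 scene 540 -220 60
```

```text
scene crop origin 161 187 scale 4.875
18.1333 [ 538.9 -232.    69.7] [-0.   4.  -2.6] 35.781235360173596
```

View pics/i3.png

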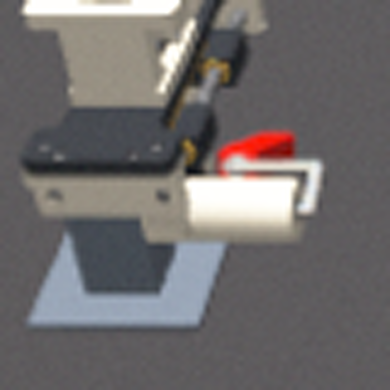

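Emit:
step_arm --series '[-0.9, -2.9, 0, 0, 0, 0, 1, -1.5, -4.8, 0, 0, 0, 0, 1, -1.5, -4.8, 0, 0, 0, 0, 1]'

```text
time_s: 18.38
ee_pos: [537.5, -236.5, 69.6]
tool_rot: [-0.569, -0.421, 0.42, 0.569]
ft_force: [-0.0, 5.6, 0.6]
finger_gap: 35.3
```

Emit:
step_arm --series '[0, 0, 0, 0, 0, 0, 1, 0.9, 2.9, 0, 0, 0, 0, 1, 3, 10, 0, 0, 0, 0, 1, 7, 22, 10, 0, 0, 0, 1, 16, 50, 15, 0, 0, 0, 1, 22, 72, 15, 0, 0, 0, 1, 22, 72, 15, 0, 0, 0, 1]' --force 30

```text
time_s: 18.97
ee_pos: [561.7, -161.2, 85.7]
tool_rot: [0.569, 0.422, -0.42, -0.567]
ft_force: [0.1, -0.6, -1.7]
finger_gap: 34.6
```

```bash
python3 look.py i4 45 45 both 560 -160 70
```

```text
scene crop origin 178 179 scale 4.333333333333333
top crop origin 374 160 scale 4.333333333333333
19.0667 [ 560.5 -163.1   85.1] [ 0.4 -0.3 -1.3] 34.15233361955941
```

View pics/i4.png

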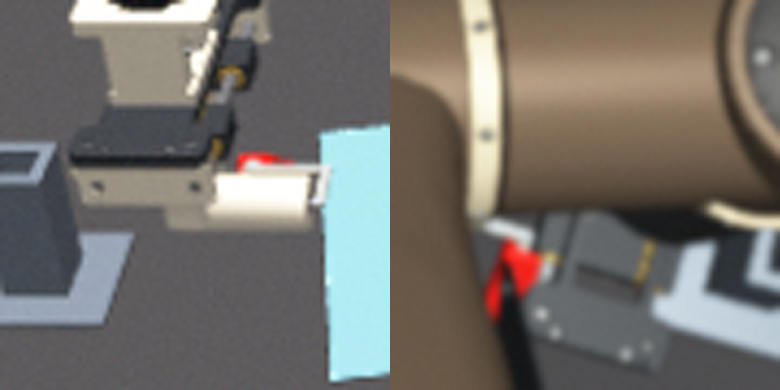

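```bash
cat > rel.py <<'E'
from h import *
import sys
tag=sys.argv[1]
t=readout.get_state()["ee_pos"]
xr=np.array([.956,-.293,0]);yr=np.array([.293,.956,0])
for c in("scene","top"):
    d=np.load(f"{tag}_{c}.npy");p=np.load(f"{tag}_{c}p.npy").astype(int);W=cloud(c,d)
    near=(np.linalg.norm(W[...,:2]-t[:2],axis=2)<170)&(W[...,2]>6)&(W[...,2]<t[2]+30)
    for nm,m in (("red",(p[...,0]>150)&(p[...,1]<80)&(p[...,2]<80)),("cream",(p[...,0]>170)&(p[...,2]<p[...,0]-8))):
        P=W[near&m]-t; Q=np.c_[P@xr,P@yr,P[:,2]]
        if nm=="cream": Q=Q[(abs(Q[:,0])<30)&(Q[:,1]>-60)]
        if len(Q): print(c,nm,len(Q));print(Q[np.argsort(Q[:,0 if nm=="red" else 1])][::max(1,len(Q)//14)].round(0).tolist())
E
python3 rel.py i4
```

```text
scene red 7
[[-57.0, 40.0, -24.0], [-44.0, 41.0, -14.0], [-44.0, 38.0, -14.0], [-43.0, 24.0, -14.0], [-42.0, 36.0, -12.0], [-42.0, 22.0, -12.0], [-39.0, 22.0, -14.0]]
scene cream 149
[[16.0, 14.0, -10.0], [7.0, 19.0, 0.0], [18.0, 22.0, -11.0], [-7.0, 27.0, -0.0], [-29.0, 32.0, -13.0], [16.0, 36.0, -6.0], [11.0, 41.0, -6.0], [18.0, 44.0, -11.0], [-9.0, 49.0, -1.0], [12.0, 52.0, -6.0], [16.0, 55.0, -6.0], [-29.0, 61.0, -13.0], [17.0, 65.0, -15.0], [18.0, 69.0, -4.0], [2.0, 72.0, -3.0]]
top red 66
[[-77.0, 36.0, -36.0], [-72.0, 38.0, -33.0], [-69.0, 37.0, -31.0], [-65.0, 39.0, -26.0], [-62.0, 26.0, -19.0], [-58.0, 23.0, -23.0], [-56.0, 24.0, -20.0], [-54.0, 26.0, -16.0], [-52.0, 25.0, -10.0], [-51.0, 30.0, -12.0], [-50.0, 28.0, -13.0], [-48.0, 32.0, -18.0], [-48.0, 30.0, -16.0], [-46.0, 24.0, -12.0], [-45.0, 40.0, -22.0], [-44.0, 34.0, -15.0], [-40.0, 40.0, -17.0]]
```

Emit:
step_arm --series '[0, 6, 10, 0, 0, 0, 1, 0, 20, 20, 0, 0, 0, 1, 1, 40, 22, 0, 0, 0, 1, 1, 60, 22, 0, 0, 0, 1, 1, 80, 22, 0, 0, 0, 1, 2, 100, 22, 0, 0, 0, 1, 2, 115, 20, 0, 0, 0, 1, 2, 122, 18, 0, 0, 0, 1, 3, 121.5, 10, 0, 0, 0, 1, 8, 120, 4, 0, 0, 0, 1, 14, 118, -2, 0, 0, 0, 1, 18, 117, -8, 0, 0, 0, 1, 22, 116, -15, 0, 0, 0, 1, 25, 115, -22, 0, 0, 0, 1, 27, 114.5, -29, 0, 0, 0, 1, 29, 114, -35, 0, 0, 0, 1]'

```text
time_s: 20.4
ee_pos: [591.9, -50.2, 50.7]
tool_rot: [0.569, 0.422, -0.419, -0.567]
ft_force: [1.4, 11.0, 39.5]
finger_gap: 0.6
```

```bash
python3 look.py i5 45 45 both 580 -30 50;python3 rel.py i5
```

```text
scene crop origin 226 181 scale 4.333333333333333
top crop origin 321 153 scale 4.333333333333333
20.5 [593.3 -49.7  51.3] [ 2.9  2.3 14.9] 0.2642024252915073
scene red 31
[[-114.0, -81.0, -34.0], [-103.0, -82.0, -30.0], [-101.0, -87.0, -28.0], [-99.0, -90.0, -27.0], [-99.0, -74.0, -27.0], [-96.0, -74.0, -28.0], [-93.0, -89.0, -26.0], [-92.0, -95.0, -29.0], [-90.0, -91.0, -28.0], [-89.0, -88.0, -27.0], [-85.0, -90.0, -28.0], [-83.0, -71.0, -22.0], [-82.0, -77.0, -22.0], [-81.0, -83.0, -25.0], [-71.0, -84.0, -21.0], [-68.0, -81.0, -22.0]]
scene cream 102
[[27.0, -59.0, -21.0], [25.0, -51.0, -22.0], [29.0, -47.0, -22.0], [27.0, -43.0, -28.0], [26.0, -40.0, -22.0], [16.0, -35.0, -19.0], [18.0, -30.0, -25.0], [18.0, -27.0, -25.0], [12.0, -23.0, -30.0], [17.0, -19.0, -25.0], [11.0, -14.0, -24.0], [6.0, -9.0, -24.0], [14.0, -5.0, -13.0], [12.0, 1.0, -15.0], [2.0, 7.0, -27.0]]
top red 336
[[-114.0, -80.0, -33.0], [-105.0, -74.0, -30.0], [-99.0, -94.0, -30.0], [-93.0, -77.0, -24.0], [-88.0, -78.0, -23.0], [-82.0, -61.0, -25.0], [-76.0, -80.0, -24.0], [-71.0, -73.0, -22.0], [-66.0, -55.0, -20.0], [-60.0, -66.0, -15.0], [-54.0, -51.0, -18.0], [-48.0, -62.0, -14.0], [-43.0, -55.0, -12.0], [-36.0, -42.0, -9.0]]
top cream 27
[[-5.0, -59.0, -22.0], [-2.0, -59.0, -23.0], [-29.0, -59.0, -9.0], [-0.0, -58.0, -20.0], [-5.0, -57.0, -24.0], [-29.0, -56.0, -10.0], [-26.0, -56.0, -13.0], [-4.0, -56.0, -16.0], [-7.0, -54.0, -21.0], [-27.0, -54.0, -14.0], [-5.0, -53.0, -18.0], [-28.0, -51.0, -10.0], [-26.0, -50.0, -10.0], [-29.0, -48.0, -9.0], [-29.0, -46.0, -13.0], [-28.0, -42.0, -8.0], [-26.0, -11.0, -19.0], [-27.0, -9.0, -18.0], [-27.0, -7.0, -21.0], [-28.0, -4.0, -18.0], [-29.0, -2.0, -21.0], [-27.0, -0.0, -37.0], [-28.0, 4.0, -22.0], [-28.0, 6.0, -22.0], [-26.0, 7.0, -24.0], [-28.0, 8.0, -28.0], [-27.0, 9.0, -22.0]]
```

View pics/i5.png

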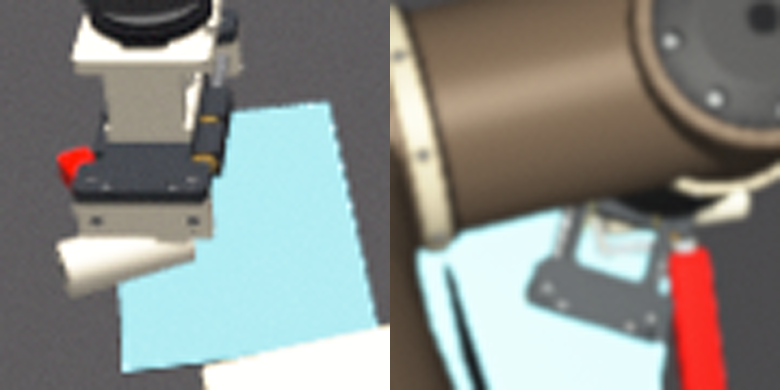

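Emit:
step_arm --series '[0, 0, 20, 0, 0, 0, 1, 0, 0, 60, 0, 0, 0, 0.5, -10, 60, 100, 0, 0, 0, 0, -20, 110, 130, 0, 0, 0, 0, -30, 160, 140, 0, 0, 0, 0, -40, 200, 140, 0, 0, 0, 0, -40, 230, 140, 0, 0, 0, 0, -40, 230, 140, 0, 0, 0, 0]'

```text
time_s: 21.17
ee_pos: [548.0, 180.1, 189.4]
tool_rot: [-0.569, -0.42, 0.42, 0.569]
ft_force: [0.8, 1.1, -0.3]
finger_gap: 41.5
```

```bash
python3 look.py j1 50 50 both 580 -60 30
```

```text
scene crop origin 212 183 scale 3.9
top crop origin 327 149 scale 3.9
21.2667 [548.6 183.5 189.6] [-0.2 -0.5 -0.5] 49.71811611285981
```

View pics/j1.png

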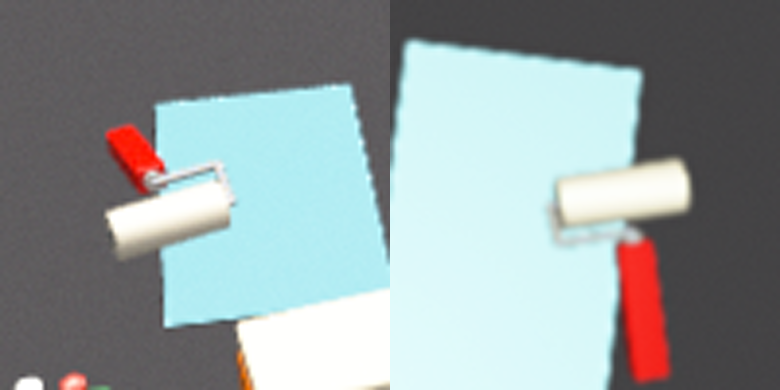

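The roller slipped out of the jaws but now lies flat, handle up, at the mat's right edge: barrel at about pixel (485,198) and handle at about (490,230) in the top view. I'll measure it and then take it by the handle.

```bash
cat > rol.py <<'E'
from h import *
import sys
tag=sys.argv[1];cx,cy=float(sys.argv[2]),float(sys.argv[3])
for c in("scene","top"):
    try: d=np.load(f"{tag}_{c}.npy")
    except Exception: continue
    p=np.load(f"{tag}_{c}p.npy").astype(int);W=cloud(c,d)
    near=(np.hypot(W[...,0]-cx,W[...,1]-cy)<170)&(W[...,2]<80)&(W[...,2]>6)
    red=near&(p[...,0]>130)&(p[...,1]<70)&(p[...,2]<70)
    cr=near&(p[...,0]>150)&(p[...,2]<p[...,0]-6)&(p[...,1]>120)
    k,l,st,ce=cv2.connectedComponentsWithStats(cr.astype(np.uint8)); 
    j=[i for i in range(1,k) if 80<st[i,4]<900]; 
    print(c,"red",red.sum(),rect(W[red][:,:2]),"cream comps",[(ce[i].round(),st[i,4],rect(W[l==i][:,:2]),W[l==i][:,2].max().round()) for i in j])
    P=W[red];q=P[:,:2]-P[:,:2].mean(0);u,s,v=np.linalg.svd(q,full_matrices=False);a=v[0]
    t=q@a; print("  red centre",P[:,:2].mean(0),"dir",np.degrees(np.arctan2(a[1],a[0])),"slope",np.degrees(np.arctan(np.polyfit(t,P[:,2],1)[0])),"zmid",np.median(P[:,2]),"ext",np.percentile(t,[2,98]))
    from scipy.optimize import least_squares
    for i in j:
        B=W[l==i]
        c0=B.mean(0);u,s,v=np.linalg.svd(B[:,:2]-c0[:2],full_matrices=False);a=v[0]*np.sign(v[0][1])
        def f(q):
            a=np.array([np.sin(q[0]),np.cos(q[0]),0]);D=B-np.array([q[1],q[2],q[3]]);D=D-np.outer(D@a,a);return np.linalg.norm(D,axis=1)-18
        q=least_squares(f,[np.arctan2(a[0],a[1]),c0[0],c0[1],20],loss='soft_l1').x
        a2=np.array([np.sin(q[0]),np.cos(q[0]),0]);t=(B-q[1:])@a2;lo,hi=np.percentile(t,[1,99]);print("  barrel",q[1:]+a2*(lo+hi)/2,"len",hi-lo,"yaxis deg",90-np.degrees(q[0]))
E
python3 rol.py j1 560 -90
```

```text
scene red 112 ((513.3106079101562, -97.02075958251953), (90.97827911376953, 23.363597869873047), 8.543009757995605) cream comps [(array([255., 241.]), np.int32(175), ((597.190185546875, -81.56311798095703), (30.514997482299805, 87.04041290283203), 0.8563166260719299), np.float64(39.0))]
  red centre [516.828395   -97.57973989] dir 7.299011255619108 slope 11.338083800653175 zmid 33.609223234766716 ext [-45.60508581  39.01880949]
  barrel [585.81636019 -84.11008812  19.82849665] len 82.41098562396132 yaxis deg 99.78123618829915
top red 337 ((506.24456787109375, -94.78428649902344), (90.40335083007812, 24.536108016967773), 8.906808853149414) cream comps [(array([386., 199.]), np.int32(329), ((584.1475830078125, -79.97956848144531), (35.36234664916992, 89.12940216064453), 8.59174633026123), np.float64(42.0))]
  red centre [504.41408562 -94.50145547] dir -171.5493494174549 slope -15.408631475517577 zmid 31.087616115295305 ext [-42.12486109  41.44831244]
  barrel [583.62451328 -80.88948947  19.26417956] len 85.69333941279547 yaxis deg 98.83480769074013
```

Emit:
step_arm --series '[-12, -273, -40, 0, 0, -64, 0, -12, -273, -40, 0, 0, -64, 0, -12, -273, -40, 0, 0, -64, 0, -12, -273, -40, 0, 0, -64, 0, -12, -273, -40, 0, 0, -64, 0, -12, -273, -40, 0, 0, -64, 0, -12, -273, -40, 0, 0, -64, 0, -12, -273, -40, 0, 0, -64, 0, -12, -273, -40, 0, 0, -64, 0, -12, -273, -40, 0, 0, -64, 0]'

```text
time_s: 22.1
ee_pos: [536.1, -95.7, 148.1]
tool_rot: [-0.705, -0.052, 0.053, 0.705]
ft_force: [0.0, 0.1, -0.3]
finger_gap: 87.6
```

Emit:
step_arm --series '[0, 0, -30, 2.35, -14.8, 0, 0, 0, 0, -30, 2.35, -14.8, 0, 0, 0, 0, -30, 2.35, -14.8, 0, 0, 0, 0, -30, 2.35, -14.8, 0, 0]'

```text
time_s: 22.43
ee_pos: [533.3, -95.0, 117.6]
tool_rot: [-0.692, -0.148, -0.035, 0.706]
ft_force: [-0.3, 0.3, 0.3]
finger_gap: 87.7
```

```bash
python3 - <<'E'
from h import *
from scipy.spatial.transform import Rotation as R
s=readout.get_state();M=R.from_quat(s["tool_rot"]).as_matrix();print(M.round(3),s["ee_pos"],s["joints"].round(2))
E
```

```text
[[ 0.954  0.254 -0.159]
 [ 0.154  0.041  0.987]
 [ 0.257 -0.966 -0.   ]] [533.31477062 -94.97658782 117.57517515] [ 0.19  0.14 -0.65  0.02 -0.53 -1.62]
```

Emit:
step_arm --series '[5, 5, -35, 0, 0, 0, 0, 5, 5, -70, 0, 0, 0, 0, 5, 5, -92, 0, 0, 0, 0, 5, 5, -92, 0, 0, 0, 0, 5, 5, -92, 0, 0, 0, 0.7, 5, 5, -92, 0, 0, 0, 1, 5, 5, -92, 0, 0, 0, 1, 5, 5, -92, 0, 0, 0, 1, 5, 5, -92, 0, 0, 0, 1, 5, 5, -92, 0, 0, 0, 1, 5, 5, -92, 0, 0, 0, 1, 5, 5, -92, 0, 0, 0, 1, 5, 5, -92, 0, 0, 0, 1, 5, 5, -92, 0, 0, 0, 1]' --force 40

```text
time_s: 23.6
ee_pos: [541.8, -89.5, 27.2]
tool_rot: [-0.692, -0.147, -0.037, 0.706]
ft_force: [-0.4, 2.0, 1.0]
finger_gap: 26.6
```

```bash
python3 look.py j2 45 45 both 550 -85 40
```

```text
scene crop origin 206 181 scale 4.333333333333333
top crop origin 342 165 scale 4.333333333333333
23.7 [541.8 -89.5  27.1] [-0.9  1.3  1.2] 24.84408885900806
```

View pics/j2.png

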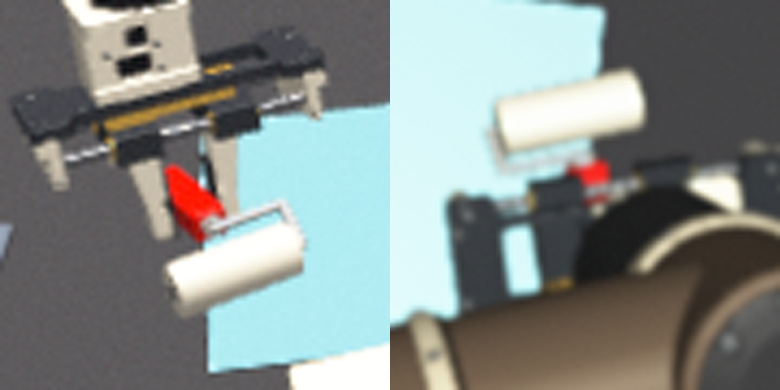

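Emit:
step_arm --series '[0, 0, 0, 0, 0, 0, 1, 0, 0, 0, 0, 0, 0, 1, 0, 0, 12, 0, 0, 0, 1, 1, 5, 26, 0, 0, -3, 1, 4, 25, 35, 0, 0, -8, 1, 7, 45, 35, 0, 0, -13, 1, 9, 62, 35, 0, 0, -19, 1, 10.5, 77, 30, 0, 0, -19, 1, 11, 82, 18, 0, 0, -19, 1, 11, 82, 8, 0, 0, -19, 1, 11, 82, 4, 0, 0, -19, 1, 11, 82, 4, 0, 0, -19, 1]'

```text
time_s: 24.7
ee_pos: [552.5, -6.6, 31.2]
tool_rot: [0.707, 0.032, 0.149, -0.691]
ft_force: [5.1, -4.3, -2.4]
finger_gap: 24.1
```

```bash
python3 look.py j3 45 45 both 560 -15 40
```

```text
scene crop origin 231 178 scale 4.333333333333333
top crop origin 315 161 scale 4.333333333333333
24.8 [552.9  -8.2  31.7] [ 0.3 -0.3 -2.8] 23.729959188043054
```

View pics/j3.png

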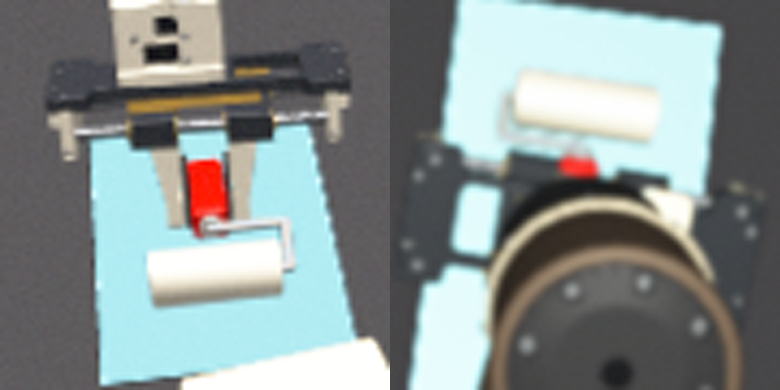

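Emit:
step_arm --series '[0, 0, -1.5, 0, 0, 0, 1, 0, 0, -3, 0, 0, 0, 1, 0, 0, -3, 0, 0, 0, 1]'

```text
time_s: 25.05
ee_pos: [553.2, -7.9, 30.6]
tool_rot: [0.706, 0.028, 0.152, -0.691]
ft_force: [0.2, -0.1, -2.2]
finger_gap: 23.7
```

Emit:
step_arm --series '[0, 0, -1.5, 0, 0, 0, 1, 0, 0, -3, 0, 0, 0, 1, 0, 0, -3, 0, 0, 0, 1]'

```text
time_s: 25.3
ee_pos: [553.9, -7.7, 29.2]
tool_rot: [0.706, 0.028, 0.151, -0.691]
ft_force: [-1.0, -0.9, -0.2]
finger_gap: 23.8
```

Emit:
step_arm --series '[0, 0, 0, 0, 0, 0, 0.4, 0, 0, 0, 0, 0, 0, 0.4, 0, 0, 0, 0, 0, 0, 0.4, 0, 0, 0, 0, 0, 0, 0.4, 0, 0, 0, 0, 0, 0, 0.4, 0, 0, 0, 0, 0, 0, 0.4]'

```text
time_s: 25.8
ee_pos: [554.0, -7.8, 29.2]
tool_rot: [0.706, 0.028, 0.151, -0.691]
ft_force: [-0.1, 0.6, 0.9]
finger_gap: 51.4
```

```bash
python3 look.py j4 45 45 both 560 -15 40; python3 rol.py j4 570 -10
```

```text
scene crop origin 231 178 scale 4.333333333333333
top crop origin 315 161 scale 4.333333333333333
25.9 [553.9  -7.8  29.2] [ 0.6 -0.1 -0.5] 52.60862534440593
scene red 88 ((548.4127807617188, -6.027082443237305), (19.08524513244629, 86.2232666015625), 81.44418334960938) cream comps [(array([280., 244.]), np.int32(161), ((634.6727905273438, -19.054092407226562), (83.69365692138672, 15.471009254455566), 85.85765838623047), np.float64(35.0))]
  red centre [549.66982852  -6.19418908] dir -8.782824801778542 slope 11.635832753761992 zmid 36.9054690582945 ext [-43.17709683  40.44645095]
  barrel [618.85423639 -17.59730391  22.25739541] len 80.56989848432295 yaxis deg 80.18879967648247
top red 14 ((578.8468627929688, -10.903514862060547), (6.093413829803467, 15.012439727783203), 0.6826554536819458) cream comps [(array([362., 181.]), np.int32(83), ((627.3811645507812, -18.78335189819336), (80.57257080078125, 8.036113739013672), 80.6502685546875), np.float64(40.0)), (array([359., 189.]), np.int32(129), ((605.5254516601562, -14.304344177246094), (81.4920654296875, 12.39552116394043), 77.6230239868164), np.float64(41.0))]
  red centre [577.91004787 -10.41461168] dir 79.56592001390969 slope -3.9973089383242075 zmid 44.96198980302279 ext [-7.60402553  6.48414072]
  barrel [614.57641396 -17.34787389  22.05985197] len 78.79131061653447 yaxis deg 79.93160647051597
  barrel [620.46729088 -16.53479225  22.6960077 ] len 79.21245402921187 yaxis deg 81.58695560876633
```

View pics/j4.png

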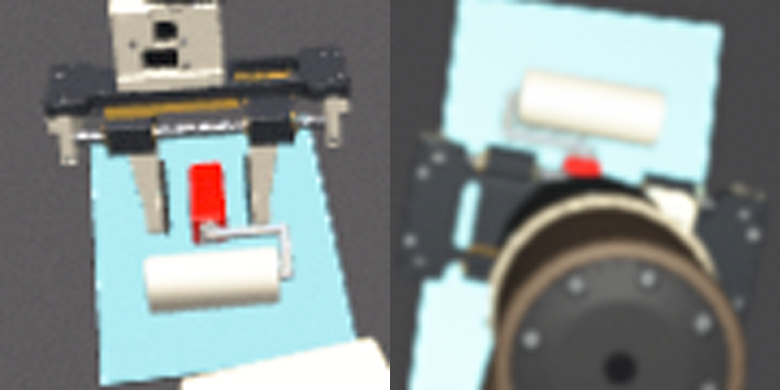

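Emit:
step_arm --series '[6, -0.5, 0, -0.8, -5, 0, 0.4, 12, -1, -1, -1.7, -9.9, 0, 0.4, 17.7, -1.6, -2, -1.7, -9.9, 0, 0.4, 17.7, -1.6, -2, -1.7, -9.9, 0, 0.4, 17.7, -1.6, -2, -1.7, -9.9, 0, 0.4]'

```text
time_s: 26.32
ee_pos: [583.9, -16.4, 84.6]
tool_rot: [0.701, 0.065, 0.183, -0.686]
ft_force: [-0.4, 0.9, 0.3]
finger_gap: 52.0
```

```bash
python3 look.py j5 45 45 both 560 -15 40; python3 rol.py j5 570 -10
```

```text
scene crop origin 231 178 scale 4.333333333333333
top crop origin 315 161 scale 4.333333333333333
26.4167 [583.4 -16.3  83.9] [0.6 1.2 0.3] 52.58336270930177
scene red 88 ((547.9830322265625, -5.9668426513671875), (19.05866050720215, 89.85030364990234), 81.43373107910156) cream comps [(array([281., 244.]), np.int32(171), ((634.5318603515625, -12.316967010498047), (29.043516159057617, 96.60667419433594), 8.574204444885254), np.float64(36.0))]
  red centre [549.69335328  -6.19869786] dir -8.710644514485471 slope 11.632428350377742 zmid 36.23930529747912 ext [-44.72579335  39.75063753]
  barrel [620.16602695 -13.55850814  20.59217168] len 89.21857482975852 yaxis deg 81.02199392044476
top red 0 ((0.0, 0.0), (0.0, 0.0), 0.0) cream comps [(array([361., 181.]), np.int32(98), ((625.9122314453125, -18.591461181640625), (80.61797332763672, 11.983504295349121), 80.45551300048828), np.float64(41.0))]rol.py:14: RuntimeWarning: Mean of empty slice.
  P=W[red];q=P[:,:2]-P[:,:2].mean(0);u,s,v=np.linalg.svd(q,full_matrices=False);a=v[0]
  ret = um.true_divide(
Traceback (most recent call last):
  File "rol.py", line 14, in <module>
    P=W[red];q=P[:,:2]-P[:,:2].mean(0);u,s,v=np.linalg.svd(q,full_matrices=False);a=v[0]
                                                                                    ~^^^
IndexError: index 0 is out of bounds for axis 0 with size 0
```

View pics/j5.png

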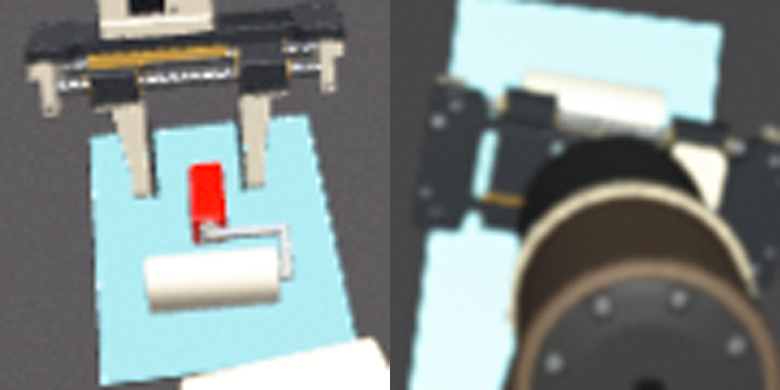

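```bash
python3 - <<'E'
from h import *
from scipy.spatial.transform import Rotation as R
s=readout.get_state();M=R.from_quat(s["tool_rot"]).as_matrix();print(M[:,1].round(3),s["ee_pos"],s["joints"].round(3))
E
```

```text
[ 0.341 -0.05  -0.939] [583.41620519 -16.34105903  83.94349629] [ 0.184  0.194 -0.989  1.128 -0.124 -3.03 ]
```

Emit:
step_arm --series '[-5, 0, 20, 1.2, 6.9, 0, 0.4, -10, 0, 40, 2.4, 13.6, 0, 0.4, -10, 0, 40, 3.5, 19.7, 0, 0.4, -10, 0, 40, 3.5, 19.7, 0, 0.4, -10, 0, 40, 3.5, 19.7, 0, 0.4, -10, 0, 40, 3.5, 19.7, 0, 0.4]'

```text
time_s: 26.92
ee_pos: [570.4, -11.9, 124.0]
tool_rot: [0.706, -0.042, 0.08, -0.702]
ft_force: [0.6, -2.6, -0.1]
finger_gap: 52.6
```

```bash
cat > st.py <<'E'
from h import *
from scipy.spatial.transform import Rotation as R
s=readout.get_state();M=R.from_quat(s["tool_rot"]).as_matrix();print("f",M[:,1].round(3),"jaw",M[:,2].round(3),np.degrees(np.arctan2(M[1,2],M[0,2])).round(1),s["ee_pos"].round(1),s["joints"].round(3),s["ft_force"].round(1),s["finger_gap"].round(1),s["time_s"])
E
python3 st.py
```

```text
Traceback (most recent call last):
  File "st.py", line 3, in <module>
    s=readout.get_state();M=R.from_quat(s["tool_rot"]).as_matrix();print("f",M[:,1].round(3),"jaw",M[:,2].round(3),np.degrees(np.arctan2(M[1,2],M[0,2])).round(1),s["ee_pos"].round(1),s["joints"].round(3),s["ft_force"].round(1),s["finger_gap"].round(1),s["time_s"])
                                                                                                                                                                                                                                   ^^^^^^^^^^^^^^^^^^^^^
AttributeError: 'float' object has no attribute 'round'
```

```bash
sed -i 's/s\["finger_gap"\].round(1)/s["finger_gap"]/' st.py; python3 st.py
```

```text
f [ 0.053 -0.01  -0.999] jaw [ 0.171  0.985 -0.001] 80.1 [570.4 -11.9 124. ] [ 0.34   0.264 -0.433  0.037 -0.828 -2.107] [ 0.6 -2.6 -0.1] 52.62116191720252 26.9167
```

Emit:
step_arm --series '[0, 0, 0, 0, 0, 90, 0.4, 0, 0, 0, 0, 0, 90, 0.4, 0, 0, 0, 0, 0, 90, 0.4, 0, 0, 0, 0, 0, 90, 0.4, 0, 0, 0, 0, 0, 90, 0.4, 0, 0, 0, 0, 0, 90, 0.4, 0, 0, 0, 0, 0, 90, 0.4, 0, 0, 0, 0, 0, 90, 0.4, 0, 0, 0, 0, 0, 90, 0.4, 0, 0, 0, 0, 0, 140, 0.4, 0, 0, 0, 0, 0, 140, 0.4, 0, 0, 0, 0, 0, 140, 0.4, 0, 0, 0, 0, 0, 140, 0.4, 0, 0, 0, 0, 0, 140, 0.4, 0, 0, 0, 0, 0, 140, 0.4, 0, 0, 0, 0, 0, 140, 0.4, 0, 0, 0, 0, 0, 140, 0.4, 0, 0, 0, 0, 0, 140, 0.4, 0, 0, 0, 0, 0, 140, 0.4, 0, 0, 0, 0, 0, 140, 0.4]'

```text
time_s: 28.58
ee_pos: [573.3, -16.1, 123.2]
tool_rot: [0.278, 0.651, -0.631, -0.317]
ft_force: [0.4, 0.8, -0.2]
finger_gap: 52.2
```

Emit:
step_arm --series '[0, 0, -15, 0, 0, 40, 0.4, 0, 0, -30, 0, 0, 40, 0.4, 0, 0, -30, 0, 0, 40, 0.4, 0, 0, -30, 0, 0, 40, 0.4, 0, 0, -30, 0, 0, 40, 0.4, 0, 0, -30, 0, 0, 40, 0.4]'

```text
time_s: 29.08
ee_pos: [573.2, -16.1, 93.0]
tool_rot: [0.038, 0.708, -0.701, -0.083]
ft_force: [0.4, 0.2, 0.7]
finger_gap: 52.3
```

```bash
python3 st.py
```

```text
f [-0.062  0.015 -0.998] jaw [-0.17  -0.985 -0.004] -99.8 [573.2 -16.1  93. ] [ 0.291  0.365 -0.335 -0.04  -0.927  1.134] [0.4 0.2 0.7] 52.290697713388624 29.0833
```

Emit:
step_arm --series '[-3.5, 7, -10, -1.2, -6.9, 0, 0.4, -3.5, 7, -30, -2, -11.3, 0, 0.4, -3.5, 7, -50, -2, -11.3, 0, 0.4, -3.5, 7, -66, -2, -11.3, 0, 0.4, -3.5, 7, -66, -2, -11.3, 0, 0.4, -3.5, 7, -66, -2, -11.3, 0, 0.4]'

```text
time_s: 29.58
ee_pos: [569.5, -9.4, 27.3]
tool_rot: [-0.11, -0.7, 0.706, 0.014]
ft_force: [0.8, 0.1, 0.3]
finger_gap: 52.4
```

```bash
python3 st.py; python3 look.py k1 45 45 both 570 -15 40
```

```text
f [ 0.134 -0.02  -0.991] jaw [-0.176 -0.984 -0.004] -100.1 [569.5  -9.4  27.3] [ 0.369  0.357 -0.644  0.153 -0.456  0.892] [0.8 0.1 0.3] 52.43264071737393 29.5833
scene crop origin 231 180 scale 4.333333333333333
top crop origin 315 157 scale 4.333333333333333
29.6833 [571.2  -9.   29. ] [-0.2  0.9  0. ] 52.55707734332478
```

View pics/k1.png

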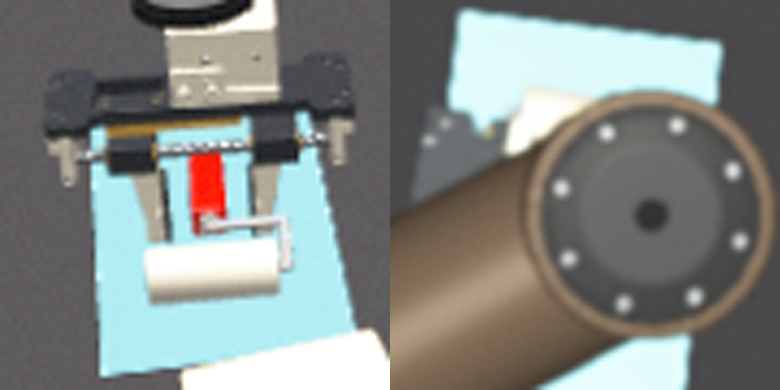

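Emit:
step_arm --series '[-2, 0, -1.5, 0, 0, 0, 0.7, -2, 0, -1.5, 0, 0, 0, 1, -2, 0, -1.5, 0, 0, 0, 1, -2, 0, -1.5, 0, 0, 0, 1, -2, 0, -1.5, 0, 0, 0, 1, -2, 0, -1.5, 0, 0, 0, 1, -2, 0, -1.5, 0, 0, 0, 1]' --force 60

```text
time_s: 30.27
ee_pos: [568.6, -9.3, 27.3]
tool_rot: [-0.112, -0.7, 0.705, 0.013]
ft_force: [-0.3, -0.9, 3.8]
finger_gap: 23.5
```

```bash
python3 look.py k2 30 30 scene 580 -15 30
```

```text
scene crop origin 247 200 scale 6.5
30.3167 [568.6  -9.2  27.3] [-0.6 -0.8  3.9] 23.377220172293637
```

View pics/k2.png

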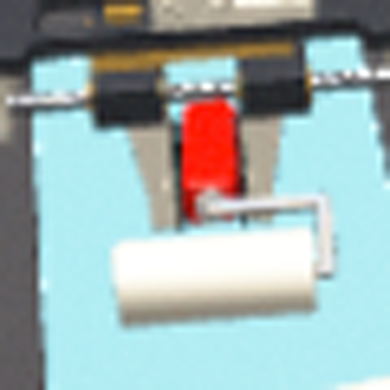

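Emit:
step_arm --series '[0, 0, 10, 0, 0, 0, 1, 0, 0, 30, 0, 0, 0, 1, -1, 10, 60, 0, 0, -3, 1, -4, 35, 90, 0, 0, -8, 1, -7, 65, 110, 0, 0, -12.5, 1, -11, 95, 120, 0, 0, -12.5, 1, -15, 130, 120, 0, 0, -12.5, 1, -19, 165, 120, 0, 0, -12.5, 1, -23, 200, 120, 0, 0, -12.5, 1, -26, 230, 120, 0, 0, -12.5, 1, -28, 244, 120, 0, 0, -12.5, 1, -28, 244, 120, 0, 0, -12.5, 1]'

```text
time_s: 31.32
ee_pos: [539.9, 237.5, 146.4]
tool_rot: [-0.186, -0.684, 0.7, 0.089]
ft_force: [1.0, -0.1, -1.9]
finger_gap: 23.6
```

Emit:
step_arm --series '[0, 0, 0, 2.6, 6.5, 0, 1, 0, 0, 0, 5.2, 13, 0, 1, 0, 0, 0, 7.8, 19.5, 0, 1, 0, 0, 0, 10.4, 26, 0, 1, 0, 0, 0, 13, 32.4, 0, 1, 0, 0, 0, 15.7, 39, 0, 1, 0, 0, 0, 18.7, 46.4, 0, 1, 0, 0, 0, 18.7, 46.4, 0, 1, 0, 0, 0, 18.7, 46.4, 0, 1]'

```text
time_s: 32.07
ee_pos: [540.9, 232.6, 142.9]
tool_rot: [-0.119, 0.694, -0.599, -0.383]
ft_force: [-0.3, 0.5, -1.9]
finger_gap: 23.8
```

```bash
python3 st.py; python3 look.py k3 60 60 both 550 230 80
```

```text
f [-0.623  0.255 -0.739] jaw [-0.389 -0.921  0.01 ] -112.9 [540.9 232.6 142.9] [ 0.397  0.66   0.269 -0.503 -1.73   0.833] [-0.3  0.5 -1.9] 23.828299311298135 32.0667
scene crop origin 296 136 scale 3.25
top crop origin 201 147 scale 3.25
32.1667 [540.6 234.2 146.5] [-0.1 -0.8 -1.7] 23.51077685331505
```

View pics/k3.png

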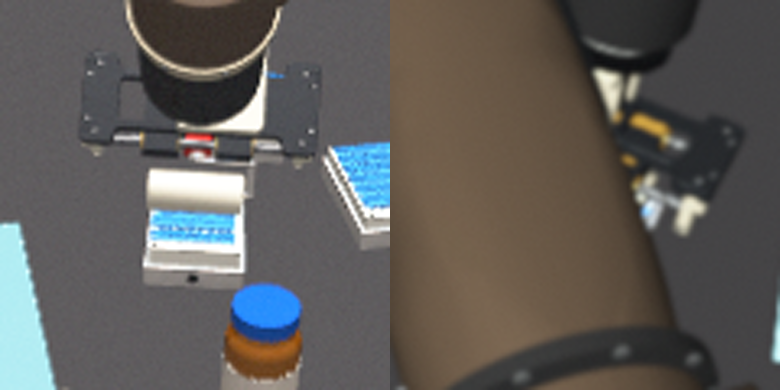

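```bash
cat > blk.py <<'E'
from h import *
import sys
tag=sys.argv[1]; zmin=float(sys.argv[2])
O=np.array([516,244.5,0]);dd=np.array([.927,-.375,0]);nn=np.array([.375,.927,0])
d=np.load(f"{tag}_scene.npy");p=np.load(f"{tag}_scenep.npy").astype(int);W=cloud("scene",d)
X=(W-O)@dd;Y=(W-O)@nn;Z=W[...,2]
m=(abs(X)<130)&(abs(Y)<80)&(Z>zmin)&(Z<zmin+60)&(p[...,0]>150)&(p[...,2]<p[...,0]-6)&(p[...,1]>p[...,0]*.8)
k,l,st,ce=cv2.connectedComponentsWithStats(m.astype(np.uint8));i=1+np.argmax(st[1:,4]);m=l==i
B=np.c_[X[m],Y[m],Z[m]]
from scipy.optimize import least_squares
def f(q):
    a=np.array([np.sin(q[0]),np.cos(q[0])*np.cos(q[4]),np.sin(q[4])]);D=B-q[1:4];D=D-np.outer(D@a,a);return np.linalg.norm(D,axis=1)-18
q=least_squares(f,[0,*B.mean(0)-[10,0,10],0],loss='soft_l1').x
print(m.sum(),"yaw err deg",np.degrees(q[0]),"roll deg",np.degrees(q[4]),"axle",q[1:4],"y ext",np.percentile(B[:,1],[1,99]),"res",np.abs(f(q)).mean())
bl=(abs(X)<90)&(abs(Y)<60)&(Z>25)&(Z<60)&(p[...,2]>150)&(p[...,0]<120)
Q=np.c_[X[bl],Y[bl],Z[bl]];print("blue n",len(Q),np.percentile(Q,[2,50,98],axis=0).round(1).tolist())
E
python3 blk.py k3 70; python3 - <<'E'
from h import *
O=np.array([516,244.5,0]);dd=np.array([.927,-.375,0]);nn=np.array([.375,.927,0])
for c in("scene","top"):
    d=np.load(f"{c}0.npy");p=np.load(f"{c}0p.npy").astype(int);W=cloud(c,d);X=(W-O)@dd;Y=(W-O)@nn;Z=W[...,2]
    bl=(abs(X)<90)&(abs(Y)<60)&(Z>25)&(Z<60)&(p[...,2]-p[...,0]>60)
    Q=np.c_[X[bl],Y[bl],Z[bl]];print(c,len(Q),np.percentile(Q,[2,50,98],axis=0).round(1).tolist())
E
```

```text
161 yaw err deg -1.9121532734303597 roll deg 4.309959953669125 axle [ 38.24090713 515.98970082 138.23526466] y ext [-44.01682503  40.30363269] res 1.5938377677917042
blue n 175 [[7.8, -36.3, 39.5], [30.9, -2.4, 43.0], [49.8, 33.5, 46.9]]
scene 519 [[-51.9, -40.3, 42.1], [2.9, -2.2, 45.5], [53.3, 36.0, 48.9]]
top 1073 [[-50.3, -34.8, 38.3], [-1.0, -0.5, 45.0], [47.7, 32.9, 49.8]]
```

Emit:
step_arm --series '[0, 0, -10, 0, 0, 0, 1, 0, 0, -22, 0, 0, 0, 1, 0, 0, -30, 0, 0, 0, 1, 0, 0, -33, 0, 0, 0, 1, 0, 0, -33, 0, 0, 0, 1]'

```text
time_s: 32.58
ee_pos: [539.4, 235.0, 113.1]
tool_rot: [-0.12, 0.695, -0.599, -0.38]
ft_force: [0.1, 0.1, -2.7]
finger_gap: 23.4
```

Emit:
step_arm --series '[0, 0, -2, 0, 0, 0, 1, 0, 0, -3, 0, 0, 0, 1]'

```text
time_s: 32.75
ee_pos: [540.5, 234.9, 111.2]
tool_rot: [-0.119, 0.695, -0.599, -0.379]
ft_force: [-0.4, -0.0, -1.5]
finger_gap: 23.8
```

Emit:
step_arm --series '[0, 0, -1.5, 0, 0, 0, 1, 0, 0, -3, 0, 0, 0, 1]'

```text
time_s: 32.92
ee_pos: [540.6, 234.8, 108.1]
tool_rot: [-0.119, 0.695, -0.599, -0.379]
ft_force: [-0.2, -0.3, -1.9]
finger_gap: 23.7
```

Emit:
step_arm --series '[0, 0, -1.5, 0, 0, 0, 1, 0, 0, -3, 0, 0, 0, 1]'

```text
time_s: 33.08
ee_pos: [540.4, 234.7, 105.0]
tool_rot: [-0.119, 0.695, -0.599, -0.379]
ft_force: [-0.4, 0.2, 6.2]
finger_gap: 23.5
```

Emit:
step_arm --series '[0, 0, -1, 0, 0, 0, 1, 0, 0, -2, 0, 0, 0, 1]'

```text
time_s: 33.25
ee_pos: [540.5, 234.7, 104.7]
tool_rot: [-0.119, 0.695, -0.599, -0.379]
ft_force: [-0.1, -0.2, 13.3]
finger_gap: 23.7
```

Emit:
step_arm --series '[0, 0, -0.7, 0, 0, 0, 1, 0, 0, -0.7, 0, 0, 0, 1]'

```text
time_s: 33.42
ee_pos: [540.6, 234.7, 104.8]
tool_rot: [-0.119, 0.695, -0.599, -0.378]
ft_force: [-1.4, -0.5, 11.7]
finger_gap: 23.6
```

Emit:
step_arm --series '[-1.4, 0.6, 0, 0, 0, 0, 1, -3.2, 1.3, 0, 0, 0, 0, 1, -5, 2, 0, 0, 0, 0, 1, -7, 2.8, -0.3, 0, 0, 0, 1]'

```text
time_s: 33.75
ee_pos: [534.5, 237.2, 104.7]
tool_rot: [-0.119, 0.696, -0.599, -0.378]
ft_force: [1.6, -2.0, 14.9]
finger_gap: 23.8
```

```bash
python3 look.py k4 35 35 scene 550 230 60; python3 blk.py k4 50
```

```text
scene crop origin 320 166 scale 5.571428571428571
33.8 [534.1 237.3 104.7] [ 0.1 -1.  13.2] 23.340702232603384
156 yaw err deg -0.9739027352663473 roll deg 4.880509172495358 axle [47.67215493 26.27409493 64.07647422] y ext [-40.60429791  42.82537989] res 1.7833182590906869
blue n 52 [[-42.7, -32.6, 38.9], [-19.4, -10.7, 41.8], [-12.7, 30.0, 44.4]]
```

View pics/k4.png

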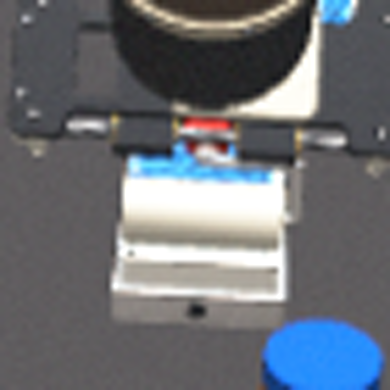

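Emit:
step_arm --series '[-2, 0.8, 0, 0, 0, 0, 1, -4, 1.6, 0, 0, 0, 0, 1, -6, 2.4, 0, 0, 0, 0, 1, -8, 3.2, 0, 0, 0, 0, 1, -10, 4, 0, 0, 0, 0, 1, -12, 4.8, 0, 0, 0, 0, 1]'

```text
time_s: 34.3
ee_pos: [522.8, 241.9, 104.8]
tool_rot: [-0.118, 0.696, -0.599, -0.378]
ft_force: [1.2, -1.6, 12.9]
finger_gap: 23.4
```

```bash
python3 look.py k5 35 35 scene 540 235 50; python3 blk.py k5 50; python3 - <<'E'
from h import *
O=np.array([516,244.5,0]);dd=np.array([.927,-.375,0]);nn=np.array([.375,.927,0])
d=np.load("k5_scene.npy");p=np.load("k5_scenep.npy").astype(int);W=cloud("scene",d);X=(W-O)@dd;Y=(W-O)@nn;Z=W[...,2]
b=(abs(Y)<32)&(abs(X)<75)&(Z>15)&(Z<60)&(p[...,2]-p[...,0]>50)
for a in range(-60,70,5):
    k=b&(X>=a)&(X<a+5)
    if k.sum()>5: print(a,k.sum(),np.median(Z[k]).round(1))
E
```

```text
scene crop origin 321 167 scale 5.571428571428571
34.35 [522.3 242.2 104.8] [ 1.2 -1.3 12.7] 23.542241610347382
151 yaw err deg -0.5147371614454629 roll deg -0.3636719728643145 axle [36.34428002 11.52961698 60.76111924] y ext [-41.58308037  41.2591452 ] res 2.045953062944554
blue n 103 [[-47.8, -35.2, 39.5], [-26.1, -7.8, 42.3], [51.7, 33.4, 50.0]]
-45 7 41.6
-40 6 41.0
-35 19 42.4
-30 19 42.6
40 13 41.1
45 26 42.4
50 24 42.8
```

View pics/k5.png

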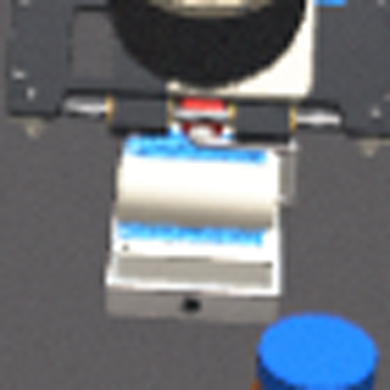

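Emit:
step_arm --series '[-2.3, 0.9, 0, 0, 0, 0, 1, -4.6, 1.9, 0, 0, 0, 0, 1, -7, 2.8, 0, 0, 0, 0, 1, -9.3, 3.7, 0, 0, 0, 0, 1, -11.6, 4.7, 0, 0, 0, 0, 1, -13.9, 5.6, 0, 0, 0, 0, 1, -16.2, 6.6, 0, 0, 0, 0, 1, -18.5, 7.5, 0, 0, 0, 0, 1, -20.9, 8.4, 0, 0, 0, 0, 1, -23.2, 9.4, 0, 0, 0, 0, 1]'

```text
time_s: 35.18
ee_pos: [499.3, 251.6, 104.8]
tool_rot: [-0.119, 0.696, -0.599, -0.378]
ft_force: [1.7, -1.1, 14.6]
finger_gap: 23.6
```

Emit:
step_arm --series '[-2.3, 0.9, 0, 0, 0, 0, 1, -4.6, 1.9, 0, 0, 0, 0, 1, -7, 2.8, 0, 0, 0, 0, 1, -9.3, 3.7, 0, 0, 0, 0, 1, -11.6, 4.7, 0, 0, 0, 0, 1, -13.9, 5.6, 0, 0, 0, 0, 1, -16.2, 6.6, 0, 0, 0, 0, 1, -18.5, 7.5, 0, 0, 0, 0, 1, -20.9, 8.4, 0, 0, 0, 0, 1, -23.2, 9.4, 0, 0, 0, 0, 1]'

```text
time_s: 36.02
ee_pos: [476.1, 261.1, 104.8]
tool_rot: [-0.119, 0.696, -0.599, -0.378]
ft_force: [2.0, -0.6, 15.3]
finger_gap: 23.8
```

```bash
python3 look.py k6 35 35 scene 510 245 50; python3 blk.py k6 50; python3 st.py
```

```text
scene crop origin 320 161 scale 5.571428571428571
36.0667 [475.6 261.3 104.9] [ 0.6 -1.2 13.6] 23.226050309052255
140 yaw err deg -0.7746981214258543 roll deg 1.6442398786994818 axle [-13.15619852 -62.26833956  58.12205088] y ext [-41.54999139  43.135018  ] res 1.7853807540789097
blue n 269 [[-7.9, -35.6, 39.3], [21.7, -0.3, 41.9], [49.8, 33.5, 46.2]]
f [-0.618  0.254 -0.744] jaw [-0.383 -0.924  0.003] -112.5 [475.6 261.3 104.9] [ 0.468  0.615  0.096 -0.53  -1.581  0.85 ] [ 0.6 -1.2 13.6] 23.226050309052255 36.0667
```

View pics/k6.png

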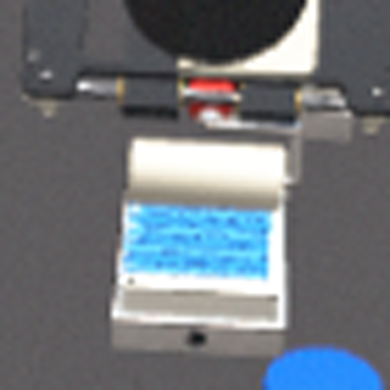

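Emit:
step_arm --series '[-2.3, 0.9, 0, 0, 0, 0, 1, -4.6, 1.9, 0, 0, 0, 0, 1, -7, 2.8, 0, 0, 0, 0, 1, -9.3, 3.7, 0, 0, 0, 0, 1, -11.6, 4.7, 0, 0, 0, 0, 1, -13.9, 5.6, 0, 0, 0, 0, 1, -16.2, 6.6, 0, 0, 0, 0, 1, -18.5, 7.5, 0, 0, 0, 0, 1, -20.9, 8.4, 0, 0, 0, 0, 1, -23.2, 9.4, 0, 0, 0, 0, 1, -25.5, 10.3, 0, 0, 0, 0, 1, -27.8, 11.2, 0, 0, 0, 0, 1, -30, 12.1, 0, 0, 0, 0, 1, -32.3, 13.1, 0, 0, 0, 0, 1]'

```text
time_s: 37.23
ee_pos: [443.8, 274.3, 104.6]
tool_rot: [-0.119, 0.696, -0.599, -0.378]
ft_force: [1.4, -0.9, 13.9]
finger_gap: 23.4
```

```bash
python3 look.py k7 35 35 scene 490 250 50; python3 blk.py k7 50; python3 st.py
```

```text
scene crop origin 319 157 scale 5.571428571428571
37.2833 [443.3 274.5 104.6] [ 0.  -1.5 13.3] 23.395539327440922
128 yaw err deg -1.7348466279515762 roll deg 4.613667116340454 axle [-59.66331178 343.18947197  88.46142519] y ext [-39.99674961  43.45340603] res 2.024597988534918
blue n 407 [[-40.2, -35.5, 39.2], [6.1, -0.8, 42.3], [49.1, 33.3, 45.3]]
f [-0.618  0.254 -0.744] jaw [-0.383 -0.924  0.003] -112.5 [443.3 274.5 104.6] [ 0.504  0.579  0.032 -0.549 -1.541  0.838] [ 0.  -1.5 13.3] 23.395539327440922 37.2833
```

View pics/k7.png

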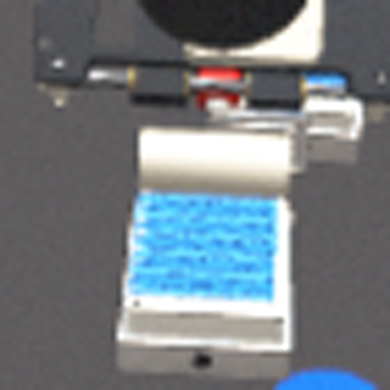

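Emit:
step_arm --series '[-2, 0.8, 0, 0, 0, 0, 1, -3.7, 1.5, 0, 0, 0, 0, 1, -3.7, 1.5, 0, 0, 0, 0, 1, -1.5, 0.6, 0, 0, 0, 0, 1, 1.4, -0.6, 0, 0, 0, 0, 1, 4.6, -1.9, 0, 0, 0, 0, 1, 7.9, -3.2, 0, 0, 0, 0, 1, 11.1, -4.5, 0, 0, 0, 0, 1, 14.4, -5.8, 0, 0, 0, 0, 1, 17.6, -7.1, 0, 0, 0, 0, 1, 20.9, -8.4, 0, 0, 0, 0, 1, 24, -9.7, 0, 0, 0, 0, 1, 27.4, -11.1, 0, 0, 0, 0, 1, 30.6, -12.4, 0, 0, 0, 0, 1]'

```text
time_s: 38.45
ee_pos: [473.3, 262.2, 105.0]
tool_rot: [-0.12, 0.696, -0.599, -0.378]
ft_force: [-2.1, 0.3, 16.3]
finger_gap: 23.8
```

Emit:
step_arm --series '[3.2, -1.3, 0, 0, 0, 0, 1, 6.5, -2.6, 0, 0, 0, 0, 1, 9.7, -3.9, 0, 0, 0, 0, 1, 13, -5.3, 0, 0, 0, 0, 1, 16.2, -6.6, 0, 0, 0, 0, 1, 19.5, -7.9, 0, 0, 0, 0, 1, 22.7, -9.2, 0, 0, 0, 0, 1, 26, -10.5, 0, 0, 0, 0, 1, 29.2, -11.8, 0, 0, 0, 0, 1, 32.4, -13.1, 0, 0, 0, 0, 1, 35.7, -14.4, 0, 0, 0, 0, 1]'

```text
time_s: 39.37
ee_pos: [509.0, 247.8, 105.0]
tool_rot: [-0.12, 0.696, -0.599, -0.378]
ft_force: [-2.0, 1.8, 15.1]
finger_gap: 23.5
```

Emit:
step_arm --series '[3.2, -1.3, 0, 0, 0, 0, 1, 6.5, -2.6, 0, 0, 0, 0, 1, 9.7, -3.9, 0, 0, 0, 0, 1, 13, -5.3, 0, 0, 0, 0, 1, 16.2, -6.6, 0, 0, 0, 0, 1, 19.5, -7.9, 0, 0, 0, 0, 1, 22.7, -9.2, 0, 0, 0, 0, 1, 26, -10.5, 0, 0, 0, 0, 1]'

```text
time_s: 40.03
ee_pos: [535.1, 237.2, 104.8]
tool_rot: [-0.12, 0.696, -0.599, -0.378]
ft_force: [-2.0, 1.2, 13.7]
finger_gap: 23.5
```

```bash
python3 look.py k8 35 35 scene 530 240 50; python3 blk.py k8 50; python3 st.py
```

```text
scene crop origin 321 165 scale 5.571428571428571
40.0833 [535.7 236.9 104.8] [-0.9  0.8 14.9] 23.86789447580647
155 yaw err deg -0.28439177074277294 roll deg -2.355334005679587 axle [48.41540452 27.32814035 60.83879839] y ext [-40.4772391   45.60515042] res 1.9315193224639988
blue n 47 [[-41.9, -32.6, 39.7], [-19.6, -10.1, 42.3], [-12.4, 30.3, 44.4]]
f [-0.619  0.254 -0.743] jaw [-0.383 -0.924  0.003] -112.5 [535.7 236.9 104.8] [ 0.406  0.688  0.227 -0.501 -1.66   0.868] [-0.9  0.8 14.9] 23.86789447580647 40.0833
```

Emit:
step_arm --series '[2, -0.8, 0, 0, 0, 0, 1, 3.7, -1.5, 0, 0, 0, 0, 1, 3.7, -1.5, 10, 0, 0, 0, 1, 3.7, -1.5, 30, 0, 0, 0, 1, 3.7, -1.5, 45, 0, 0, 0, 1, 3.7, -1.5, 45, -2.6, -6.5, 0, 1, 3.7, -1.5, 45, -5.2, -13, 0, 1, 3.7, -1.5, 45, -7.8, -19.5, 0, 1, 3.7, -1.5, 45, -10.4, -26, 0, 1, 3.7, -1.5, 45, -13, -32.4, 0, 1, 3.7, -1.5, 45, -15.7, -39, 0, 1, 3.7, -1.5, 45, -18.7, -46.4, 0, 1, 3.7, -1.5, 45, -18.7, -46.4, 0, 1, 3.7, -1.5, 45, -18.7, -46.4, 0, 1]'

```text
time_s: 41.25
ee_pos: [535.5, 234.8, 147.0]
tool_rot: [-0.186, -0.684, 0.7, 0.089]
ft_force: [1.0, -0.0, -2.3]
finger_gap: 23.6
```

```bash
python3 st.py;python3 look.py k9 60 60 scene 560 230 100
```

```text
f [ 0.13 -0.05 -0.99] jaw [-0.382 -0.924 -0.004] -112.4 [535.5 234.8 147. ] [ 0.828  0.239 -0.469  0.178 -0.819  0.232] [ 1.  -0.  -2.3] 23.603045434462064 41.25
scene crop origin 297 132 scale 3.25
41.3 [537.4 235.7 147.7] [ 1.5  0.7 -1.1] 23.904386598256007
```

View pics/k9.png

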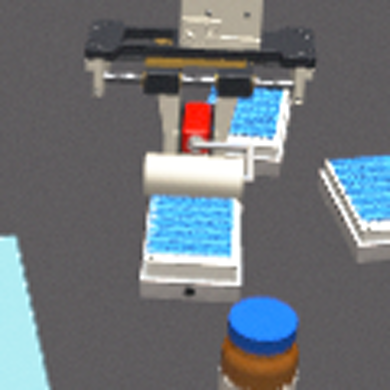

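Emit:
step_arm --series '[1, -12, 0, 0, 0, 0, 1, 2, -40, 0, 0, 0, 4, 1, 4, -70, 0, 0, 0, 9, 1, 6, -100, 0, 0, 0, 12.5, 1, 7, -130, 0, 0, 0, 12.5, 1, 9, -160, -10, 0, 0, 12.5, 1, 10, -190, -35, 0, 0, 12.5, 1, 12, -215, -60, 0, 0, 12.5, 1, 13, -235, -85, 0, 0, 12.5, 1, 13, -243.5, -100, 0, 0, 12.5, 1, 13, -243.5, -107, 0, 0, 12.5, 1, 13, -243.5, -107, 0, 0, 12.5, 1]'

```text
time_s: 42.3
ee_pos: [551.9, -9.8, 38.5]
tool_rot: [-0.112, -0.7, 0.705, 0.015]
ft_force: [-0.0, -0.3, -1.8]
finger_gap: 23.4
```

```bash
python3 st.py;python3 look.py l1 45 45 scene 570 -10 30
```

```text
f [ 0.135 -0.02  -0.991] jaw [-0.18  -0.984 -0.004] -100.3 [551.9  -9.8  38.5] [ 0.382  0.316 -0.674  0.154 -0.467  0.875] [-0.  -0.3 -1.8] 23.40246090276755 42.3
scene crop origin 233 183 scale 4.333333333333333
42.35 [552.6  -8.8  39.8] [ 0.   0.4 -2.4] 23.678463199359857
```

View pics/l1.png

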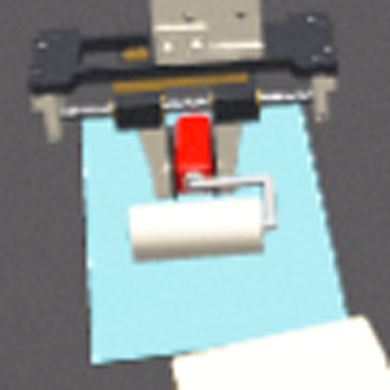

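Emit:
step_arm --series '[0, 0, -4, 0, 0, 0, 1, 0, 0, -7, 0, 0, 0, 1, 0, 0, -9.5, 0, 0, 0, 1, 0, 0, -9.5, 0, 0, 0, 1]'

```text
time_s: 42.68
ee_pos: [551.8, -7.5, 30.6]
tool_rot: [-0.111, -0.7, 0.705, 0.013]
ft_force: [0.2, 0.3, -2.4]
finger_gap: 23.6
```

Emit:
step_arm --series '[0, 0, -1.5, 0, 0, 0, 1, 0, 0, -3, 0, 0, 0, 1, 0, 0, -3, 0, 0, 0, 1]'

```text
time_s: 42.93
ee_pos: [551.8, -7.8, 27.5]
tool_rot: [-0.111, -0.7, 0.705, 0.013]
ft_force: [0.7, -0.1, -2.9]
finger_gap: 23.7
```

Emit:
step_arm --series '[0, 0, -1, 0, 0, 0, 1, 0, 0, -2, 0, 0, 0, 1, 0, 0, -2, 0, 0, 0, 1]'

```text
time_s: 43.18
ee_pos: [552.7, -7.9, 27.1]
tool_rot: [-0.112, -0.7, 0.705, 0.012]
ft_force: [-4.5, -0.6, 13.8]
finger_gap: 24.0
```

Emit:
step_arm --series '[0, 0, 1, 0, 0, 0, 1, 0, 0, 1.2, 0, 0, 0, 0.9, 0, 0, 1.2, 0, 0, 0, 0.5, 0, 0, 1.2, 0, 0, 0, 0.3, 0, 0, 1.2, 0, 0, 0, 0.3, 0, 0, 1.2, 0, 0, 0, 0.3, 0, 0, 1.2, 0, 0, 0, 0.3]' --force 10

```text
time_s: 43.77
ee_pos: [551.6, -8.1, 26.5]
tool_rot: [-0.111, -0.7, 0.705, 0.013]
ft_force: [-0.0, 1.1, -0.1]
finger_gap: 51.7
```

```bash
python3 st.py;python3 look.py l2 45 45 scene 570 -10 30
```

```text
f [ 0.137 -0.019 -0.99 ] jaw [-0.176 -0.984 -0.005] -100.1 [551.6  -8.1  26.5] [ 0.384  0.334 -0.692  0.167 -0.429  0.861] [-0.   1.1 -0.1] 51.66327808820865 43.7667
scene crop origin 233 183 scale 4.333333333333333
43.8167 [551.7  -8.1  26.6] [-0.2  0.5 -0.9] 55.68549549315454
```

View pics/l2.png

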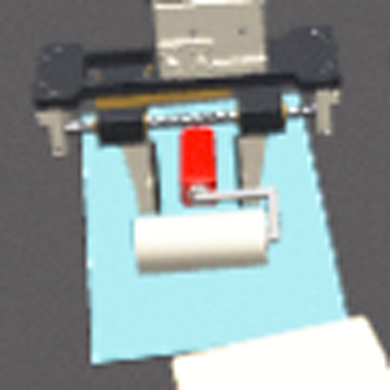

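Emit:
step_arm --series '[-1, 0, 6, 0, 0, 0, 0.3, -3, 0, 20, 0, 0, 0, 0.2, -6, 0, 45, 0, 0, 0, 0.2, -10, 0, 80, 0, 0, 0, 0.2, -10, 0, 120, 0, 0, 0, 0.2, -10, -40, 150, 0, 0, 0, 0.2, -10, -80, 160, 0, 0, 0, 0.2, -10, -120, 160, 0, 0, 0, 0.2, -10, -160, 160, 0, 0, 0, 0.2, -10, -200, 160, 0, 0, 0, 0.2, -10, -240, 160, 0, 0, 0, 0.2, -10, -240, 160, 0, 0, 0, 0.2]'

```text
time_s: 44.82
ee_pos: [541.0, -253.7, 187.0]
tool_rot: [-0.113, -0.7, 0.705, 0.015]
ft_force: [1.7, -0.3, 0.8]
finger_gap: 69.9
```

```bash
python3 st.py;python3 look.py l3 60 60 both 560 -10 30; python3 rol.py l3 560 -10; python3 - <<'E'
from h import *
O=np.array([516,244.5,0]);dd=np.array([.927,-.375,0]);nn=np.array([.375,.927,0])
R={}
for t in("0","l3"):
  for c in("scene","top"):
    d=np.load(f"{c}0.npy" if t=="0" else f"l3_{c}.npy");p=np.load(f"{c}0p.npy" if t=="0" else f"l3_{c}p.npy").astype(int);W=cloud(c,d);X=(W-O)@dd;Y=(W-O)@nn;Z=W[...,2]
    r=[]
    for i in range(12):
        k=(abs(Y)<33)&(abs(X-(-49.5+9*i))<4.5)&(Z>25)&(Z<65)
        r.append(np.median(Z[k]) if k.sum()>5 else np.nan)
    R[t,c]=np.array(r)
for c in("scene","top"): print(c,R["0",c].round(1),R["l3",c].round(1),"drop",(R["0",c]-R["l3",c]).round(1))
E
```

```text
f [ 0.137 -0.02  -0.99 ] jaw [-0.18  -0.984 -0.005] -100.4 [ 541.  -253.7  187. ] [-0.108  0.199 -0.351  0.007 -0.882  1.494] [ 1.7 -0.3  0.8] 69.90071711921296 44.8167
scene crop origin 218 166 scale 3.25
top crop origin 298 146 scale 3.25
44.9167 [ 541.  -249.9  186.6] [ 0.5  1.1 -0.8] 70.22563194654184
scene red 81 ((532.4608154296875, -2.8872909545898438), (20.362485885620117, 82.48970031738281), 80.00787353515625) cream comps [(array([279., 240.]), np.int32(169), ((616.9631958007812, -15.526573181152344), (88.44391632080078, 24.02188491821289), 88.65172576904297), np.float64(36.0))]
  red centre [530.44294765  -3.56829607] dir -10.342157256948424 slope 13.461623076834782 zmid 35.58966420740455 ext [-37.12934112  39.73701361]
  barrel [603.58899982 -15.65864139  19.63855411] len 83.98861284924836 yaxis deg 80.70660489435414
top red 218 ((524.4568481445312, -2.172809600830078), (16.89744758605957, 81.85990142822266), 80.47933197021484) cream comps [(array([357., 191.]), np.int32(207), ((601.9166870117188, -6.653144836425781), (66.32500457763672, 31.735002517700195), 80.2328872680664), np.float64(40.0))]
  red centre [524.26298979  -2.3485617 ] dir 169.9357097187819 slope -13.790529851517556 zmid 34.03377895189533 ext [-39.27786308  39.28335542]
  barrel [602.94577959  -7.20269517  19.40105542] len 64.10080453577939 yaxis deg 79.72272267763091
scene [45.2 45.7 45.7 45.8 45.8 45.4 45.8 45.9 45.6 45.3 45.8 44.2] [42.1 42.7 41.9 41.9 42.1 41.6 42.3 42.2 42.1 42.1 42.3 41.8] drop [3.  2.9 3.8 3.9 3.7 3.9 3.5 3.7 3.4 3.3 3.5 2.4]
top [44.9 44.9 45.  45.3 44.7 45.5 44.7 44.7 44.8 44.9 45.6 44.2] [42.1 41.9 41.4 41.7 41.8 41.4 41.7 42.1 42.1 42.1 41.7 41.2] drop [2.8 3.  3.6 3.7 2.8 4.  3.  2.6 2.7 2.9 3.9 3. ]
```

View pics/l3.png

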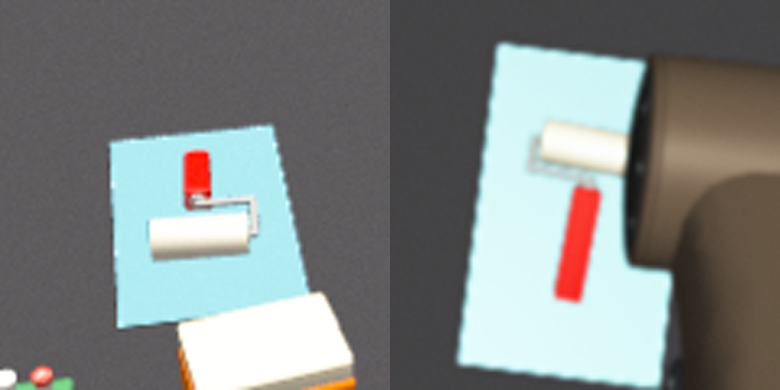

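View pics/l3_scene.png

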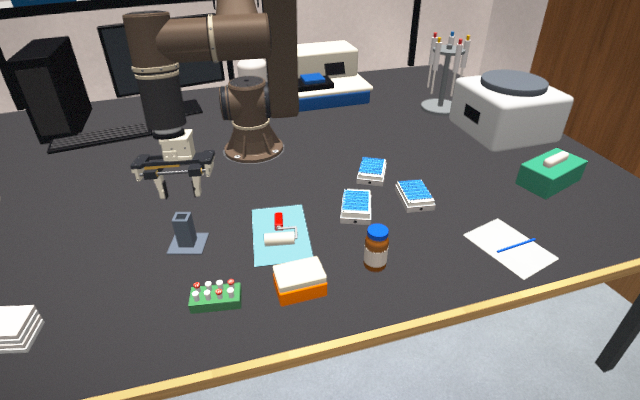

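Emit:
step_arm --series '[0, 0, 0, 0, 0, 0, 0.2, 0, 0, 0, 0, 0, 0, 0.2, 0, 0, 0, 0, 0, 0, 0.2]'

```text
time_s: 45.17
ee_pos: [541.9, -246.7, 186.9]
tool_rot: [-0.111, -0.7, 0.705, 0.012]
ft_force: [-0.2, -0.3, -0.1]
finger_gap: 70.0
```

```bash
python3 -c "
from workcell import env
print(env.close_job())"
```

```text
the job is handed in; nothing more can be done
None
```

I handed the job in at 45 s. All twelve strips look pressed home and the roller is back on the mat, but the first half did not go cleanly.

**What I did:**
- I lifted the roller from its stand by the barrel, set it down flat on the mat and let it go.
- I took it again by the handle and rolled from one end of the plate to the other and back. The wrist force put the load at about 15 N throughout.
- I laid the roller on the mat, let it go and moved the arm clear.

**What went wrong:** My first grip on the barrel was too close to the handle.
- **Jam:** The roller jammed on a finger when I opened the jaws. I had to push it against the stand to free it, with about 34 N sideways at the wrist.
- **Slip:** It then slipped out of the jaws at low height while being lowered, and came to rest partly off the mat edge. I did not measure its speed, so I can't rule out the "dropped" limit there.
- **Recovery:** I picked it up by the handle and placed it properly on the mat before rolling.

**Last checks:**
- **Strips:** All are at one even level of about 42 mm, down from about 45 mm. The per-strip drop from the depth images reads 2.4 to 4.0 mm, so a few readings are under the required 3 mm. I put that down to camera noise, because the final level is even and the roller ran at the same height on both passes.
- **Roller:** It lies at rest inside the mat, with the barrel centre about 20 mm high and the top of the handle about 35 mm.
- **Robot and bench:** The arm touches nothing. In the final picture the tip box, jar and tube rack look unmoved, though I did not measure them again.

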